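# Open a rejected lamp on the interlocked rework jig

### The job

Open the rejected lamp on the sloping rework jig: turn the isolator knob anticlockwise to its off stop, which frees the keeper bar, swing the keeper fully aside to its stop, then pull the snapped-on diffuser dome straight off the lamp. Stand the dome upright, neck down, in the empty bay of the shallow grey tray, setting it down gently rather than dropping it, and leave the other loose things and the two domes already in the tray where they are.

Things in the scene. Friction and masses are not known exactly. Their poses are not given: they have to be found in the camera images.
- jig: Fixed grey wedge console of the rework jig, its sloping face towards the robot. Origin on the table, 75 mm straight below the panel's origin. A gripper coming down vertically on the dome strikes the keeper post, which stands up the slope from the lamp: come along the panel's z axis.
- lamp_rim (a point): Centre of the rim of the lamp body, a white cup fixed on the panel, 48 mm across at the rim, which is 35 mm out of the face. Axes as the panel's. Spring balls in the rim snap over the dome's neck: it takes about 8 to 12 N straight along z over the first 6 mm, then comes free; the neck is clear after 15 mm.
- panel: The jig's flat metal face, sloping 30 degrees from level, falling towards the robot. Origin: on the face, on the lamp's axis. x points up the slope (away from the robot), y level to the left, z square out of the face. It spans x -75 to +140, y -110 to +110 mm.
- dome: White diffuser dome snapped on the lamp, 56 mm across, 72 mm long, 45 g. Origin: centre of the neck's lower end; z to the crown. Neck 14 mm long, 35 mm across; then a straight band 56 mm across from 14 to 44 mm along z (grip at about 32 mm); then a round crown. On the lamp its origin is 21 mm out of the panel and its z is the panel's z.
- isolator (a joint): Isolator knob angle about the panel's z, rad: 0 = on (found within 0.12 of it), grows anticlockwise seen facing the panel, off stop at 1.4. Friction about 0.15 N m; stays where left.
- isolator_grip (a point): Grip point of the isolator knob, on its axis at panel (105, -70, 50) mm. A black bar 64 mm long, 14 wide, from 32 to 62 mm out of the face; it lies along the panel's y at joint 0 and turns with the joint, as do the point's axes. The 58 mm steel blade below it points to +y at 0, blocking the keeper's tail; turned off, it points down the slope, clear.
- keeper (a joint): Keeper bar angle, rad: 0 = over the dome (found within 0.08 of it), grows clockwise seen facing the panel to its stop at 1.5, where the bar points to the panel's +y. Blocked at about 0.3 until the isolator is off. Friction about 0.15 N m; stays where left.
- keeper_grip (a point): Middle of the black grip peg on the keeper bar's end, 18 mm across, 105 to 145 mm out of the panel (point at 128). It turns about a post at panel (80, 0) mm, parallel to z, at 100 mm radius: at joint 0 it is at panel (-20, 0), at 1.5 at (73, 100) mm. The bar is steel, 16 mm wide, 97 to 105 mm out of the face, just above the crown.
- tray: Fixed shallow grey tray 250 (x) by 170 (y) by 28 mm high, walls and floor 4 mm. Origin: centre of its underside; z up. A wall at x = 0 makes two bays, 119 by 162 mm inside. The -x bay (nearer the robot), centred at x = -62, y = 0 mm, is empty; the +x bay holds two domes.
- dome_a: Bystander: dome like the lamp's, standing neck down in the tray's far bay. Origin at the neck's lower end.
- dome_b: Bystander: the second dome in the tray's far bay. Origin at the neck's lower end.
- screwdriver: Bystander: screwdriver 180 mm long lying on the table between the jig and the tray.
- jar: Bystander: closed jar 48 mm across, 60 mm high, on the table behind. Origin at centre of underside.
- body_bare: Bystander: bare white lamp body, 52 mm across, 50 mm high, on the table behind. Origin at centre of underside.
- carton: Bystander: small cardboard box 70 x 90 x 60 mm on the table behind. Origin at centre of underside.

How it is judged:
By the outcome, as a careful person would: the job done as asked, in the order asked, and still so for the second after the job is handed in, with the robot touching nothing.
It also fails if it takes over 66 s, if anything falls off the work surface, if the arm or the gripper's body presses on something with over 40 N, if the wrist force passes 120 N, or if a joint passes its speed limit or range.

### The arm

A 7-joint arm with a two-finger parallel gripper is mounted at the origin on the work surface. World frame = base frame: x ahead of the robot, y to its left, z up, the work surface at z = 0. Lengths are in m, angles in rad, forces in N, time in s.
With the tool pointing down it reaches from about 0.4 to 0.85 m from the base axis. Payload 10.4 kg.
Tool frame: the origin (TCP) lies midway between the tips of the shut fingers; the grasp point (between the pads) lies 19 mm behind it; z points along the fingers, y is the line along which they close (so a half turn about z gives the same grasp; the last joint's range is limited). The gripper opens to 85 mm and grips with 20 to 120 N. Pads are 22 mm wide; open, the fingers measure 114 mm over their backs; the gripper's body (76 mm by 85 mm) begins 54 mm behind the grasp point. The pads swing forward as they close: fully open they stand 13 mm farther back than shut.
Start: joints at [1.109, 0.332, -0.065, 1.46, 0.022, 1.35, -0.088], TCP at [0.266, -0.566, 0.21] pointing down, gripper open.
Joint ranges: [-2.6, 2.6], [-0.5, 2.12], [-1.47, 1.34], [0.16, 2.42], [-1.27, 4.41], [0.06, 2.06], [-2.6, 2.6]. Speed limits (rad/s): [2.22, 2.22, 2.79, 2.79, 3.14, 3.14, 3.14].

### API

Orientations are given as a unit quaternion [x, y, z, w].
In Python, from workcell import get_obs, camera, camera_params, hand_in gives the robot as it stands.
- The arm moves only by the tool carry_out, never from a script. Its argument "commands" is a list that holds one entry, the list of rows, each a list of 6 numbers: the shift along the tool's x, y, z in units of 40 mm (1.0 is 40 mm), then the turn, a rotation vector about the tool's x, y, z in units of 6 degrees (1.0 is 6 degrees). In form: [[[x, y, z, ax, ay, az], ...]]. A call has 1 to 20 rows; each row shifts and turns the commanded pose from where the row before left it, along the tool's axes as they then stand; what a row does not reach is not made up. A row lasts 1/12 s, in which the tool goes at most 41.7 mm and 7.16 degrees, less where a joint would pass 70% of its speed; a pose out of reach is approached as far as the arm can. A call is refused whole if a number of a shift passes 1 or a number of a turn 1, either way. A call with a gripper value outside its range is refused whole. "hand" is the closure, from -1 (fully open) to 1 (shut), set as the call begins (left out, the last holds). The fingers move at their own pace and stop on an object; "force" is the grip in N (left out, the last holds). Time passes only in rows, so rows that do not move let the fingers close. It gives the time, the measured TCP pose, the force, the opening and the grip force at its end, in the units of the state.
- get_obs(): the state, without advancing time (a new reading comes with each control period).
- camera(name): name is "scene" or "top" or "wrist"; returns the picture (420x560x3 uint8, red, green, blue); there is no depth.
- camera_params(name): a dict with "mtx" (3x3 intrinsics, pixels), "R" (3x3) and "t" (3): a world point X has camera coordinates R X + t. Camera axes: x right, y down, z forward; pixel columns grow to the right and rows downward; lengths in m; the calibration is good to about 2 mm. A picture is of the moment at which its call begins: read the wrist's pose just before it. camera_params takes no time and is no camera call; for the wrist camera it gives the pose at the moment of the call.
- hand_in(): hands the job in; it is judged then, once.
The state is a dict: "clock": time; "joint_pos": joint angles; "joint_velocities": joint speeds; "tau": joint torques, N m; "position": TCP position; "ee_rot": TCP orientation; "ft_force": force on the tool from outside, world axes, zero at the start; "torque": the same for the moment, N m; "grip_width": opening from 0.0 (shut) to 1.0 (fully open); "grasp_force": force on a finger pad.
Only numpy, scipy, OpenCV 4.12 (cv2) and the standard library are available. Lean on these libraries where they do the work, as an engineer would, in place of code of your own. Each camera call takes 0.05 s, during which the arm holds its last target. There are 200 camera calls.

## Working session

There is one attempt and no reset: what is moved stays moved. The work goes in short steps, Python scripts to look and compute and a tool call to move; the robot and the scene stay as the last step left them, time stands still between calls to the robot, and variables do not carry over. Pictures are saved under pics/ and viewed, at most 10 in all, crops included, and the job is handed in when it is done.

Besides the shell and the picture viewer there is one more tool, called after ">>>" by a JSON object that holds its "name" and its "arguments". carry_out: Moves the arm, as the interface text tells. Its arguments: {"type":"object","properties":{"commands":{"type":"array"},"hand":{"type":"number"},"force":{"type":"number"}},"required":["commands"]}

```bash
mkdir -p pics
python3 - <<'E'
from workcell import *
import cv2
o=get_obs();print(o)
for n in("scene","top"):
    cv2.imwrite(f"pics/{n}0.png",camera(n)[:,:,::-1]);p=camera_params(n);print(n,p)
E
```

```text
{'clock': 0.0, 'joint_pos': array([ 1.10944428,  0.33286491, -0.06468708,  1.46092586,  0.02157393,
        1.34988416, -0.08853406]), 'joint_velocities': array([-1.65452782e-05, -4.00583647e-04,  5.25070717e-04,  7.32703424e-06,
        1.41747467e-04,  1.87633398e-04, -3.72883353e-04]), 'tau': array([-7.05540697e-04, -6.25448298e+01,  4.88849112e-02, -3.91612315e+01,
        1.62387360e-02,  9.90672503e-03,  7.26992994e-05]), 'position': array([ 0.26533484, -0.56544691,  0.20892763]), 'ee_rot': array([ 9.76036604e-01,  2.17605297e-01, -1.71641758e-04, -6.72517796e-04]), 'ft_force': array([-0.17854064,  0.20113298, -0.22171021]), 'torque': array([-0.02555991,  0.02691268,  0.02971832]), 'grasp_force': 0.0, 'grip_width': 0.9991342474431649}
scene {'mtx': array([[473.25891068,   0.        , 275.67655859],
       [  0.        , 473.25891068, 209.05855444],
       [  0.        ,   0.        ,   1.        ]]), 'R': array([[ 0.83125958,  0.55567581,  0.01522858],
       [ 0.45741098, -0.66817995, -0.58677999],
       [-0.31588401,  0.49473221, -0.80960319]]), 't': array([-0.50909451, -0.21457362,  1.15976248])}
top {'mtx': array([[427.93314917,   0.        , 272.10352812],
       [  0.        , 427.93314917, 208.55100901],
       [  0.        ,   0.        ,   1.        ]]), 'R': array([[-2.15201581e-04, -9.99745278e-01, -2.25683836e-02],
       [-9.95747605e-01,  2.29330085e-03, -9.20947764e-02],
       [ 9.21230739e-02,  2.24525950e-02, -9.95494460e-01]]), 't': array([-0.00168666,  0.62654516,  0.89919224])}
```

View pics/scene0.png

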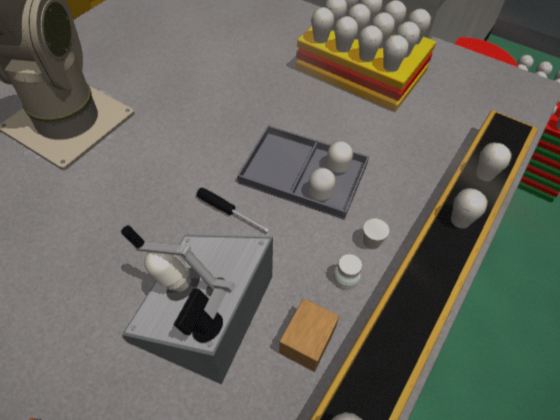

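View pics/top0.png

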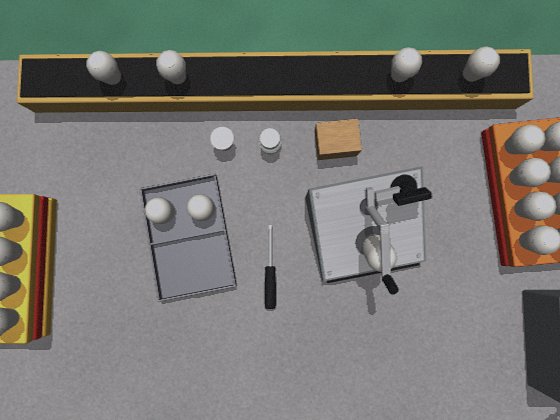

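```bash
cat > h.py <<'E'
import numpy as np, cv2
from workcell import *
from scipy.spatial.transform import Rotation as R
def ray(P,uv):
    d=P["R"].T@np.linalg.inv(P["mtx"])@np.array([uv[0],uv[1],1.]); return -P["R"].T@P["t"],d
def onz(P,uv,z):
    c,d=ray(P,uv); return c+d*(z-c[2])/d[2]
def onplane(P,uv,p0,n):
    c,d=ray(P,uv); return c+d*((p0-c)@n)/(d@n)
def tri(obs):
    A=np.zeros((3,3));b=np.zeros(3)
    for P,uv in obs:
        c,d=ray(P,uv);d/=np.linalg.norm(d);M=np.eye(3)-np.outer(d,d);A+=M;b+=M@c
    return np.linalg.solve(A,b)
def proj(P,X):
    x=P["mtx"]@(P["R"]@X+P["t"]); return x[:2]/x[2]
def fit(model,pts): # planar rigid fit: yaw, origin xy
    m=np.array(model,float);p=np.array(pts)[:,:2];mc=m-m.mean(0);pc=p-p.mean(0)
    a=np.arctan2((mc[:,0]*pc[:,1]-mc[:,1]*pc[:,0]).sum(),(mc*pc).sum())
    r=np.array([[np.cos(a),-np.sin(a)],[np.sin(a),np.cos(a)]]);o=p.mean(0)-r@m.mean(0)
    return a,o,np.linalg.norm(m@r.T+o-p,axis=1)
E
python3 - <<'E'
from h import *
G={"top":{"pan":[(309,190),(422,169),(425,262),(325,281)],"tray":[(142,187),(217,176),(236,287),(160,300)]},
"scene":{"pan":[(272,238),(213,352),(127,333),(187,236)],"tray":[(368,158),(348,211),(239,180),(268,130)]}}
c30=np.cos(np.pi/6)
pm=[(.14*c30,.11),(.14*c30,-.11),(-.075*c30,-.11),(-.075*c30,.11)];pz=[.145,.145,.0375,.0375]
tm={"top":[(.125,.085),(.125,-.085),(-.125,-.085),(-.125,.085)]}
tm["scene"]=[(.125,.085),(.125,-.085),(-.125,-.085),(-.125,.085)]
tiles=[]
for n in G:
    im=cv2.imread(f"pics/{n}0.png");g=cv2.cvtColor(im,cv2.COLOR_BGR2GRAY);P=camera_params(n)
    for k in("pan","tray"):
        c=cv2.cornerSubPix(g,np.float32(G[n][k]).reshape(-1,1,2),(4,4),(-1,-1),(3,50,.01)).reshape(-1,2)
        W=[onz(P,u,z) for u,z in zip(c,pz if k=="pan" else[.028]*4)]
        print(n,k,c.round(1).tolist(),np.round(W,4).tolist(),fit(pm if k=="pan" else tm[n],W))
        b=c.mean(0).astype(int)-[75,70];s=im[b[1]:b[1]+140,b[0]:b[0]+150]
        s=cv2.resize(s,(400,300*14//15+20),interpolation=cv2.INTER_CUBIC)
        for u in c: cv2.circle(s,(int((u[0]-b[0]+.5)*400/150),int((u[1]-b[1]+.5)*300/140)),2,(0,0,255),-1)
        print("crop",b);tiles.append(s)
cv2.imwrite("pics/m.png",np.vstack([np.hstack(tiles[:2]),np.hstack(tiles[2:])]))
E
```

```text
top pan [[308.79998779296875, 188.60000610351562], [420.29998779296875, 167.8000030517578], [425.0, 262.0], [322.8999938964844, 283.8999938964844]] [[0.6537, -0.0748, 0.145], [0.6928, -0.2865, 0.145], [0.5119, -0.3249, 0.0375], [0.4659, -0.1097, 0.0375]] (np.float64(0.19648167401536668), array([ 0.5534462 , -0.20447544]), array([0.00334396, 0.00239954, 0.00069289, 0.00240641]))
crop [294 155]
top tray [[141.39999389648438, 189.10000610351562], [215.39999389648438, 173.8000030517578], [236.10000610351562, 287.79998779296875], [159.8000030517578, 299.8999938964844]] [[0.6702, 0.2846, 0.028], [0.7036, 0.122, 0.028], [0.4567, 0.0745, 0.028], [0.4307, 0.2381, 0.028]] (np.float64(0.18741201631089374), array([0.56530692, 0.17978693]), array([0.00287049, 0.00243664, 0.00224003, 0.00451993]))
crop [113 167]
scene pan [[272.0, 236.8000030517578], [213.0, 354.0], [127.0, 333.0], [185.60000610351562, 235.8000030517578]] [[0.6511, -0.073, 0.145], [0.6928, -0.2867, 0.145], [0.5177, -0.3168, 0.0375], [0.4726, -0.109, 0.0375]] (np.float64(0.1955688013853975), array([ 0.55595659, -0.20183446]), array([0.00353126, 0.00346686, 0.00691881, 0.00298594]))
crop [124 219]
scene tray [[367.29998779296875, 156.5], [346.5, 213.60000610351562], [235.10000610351562, 179.8000030517578], [268.0, 130.0]] [[0.6676, 0.289, 0.028], [0.7051, 0.1231, 0.028], [0.4627, 0.0656, 0.028], [0.4358, 0.231, 0.028]] (np.float64(0.22393106298989818), array([0.56779349, 0.1771839 ]), array([0.00340254, 0.00356391, 0.00234307, 0.00880942]))
crop [229  99]
```

View pics/m.png

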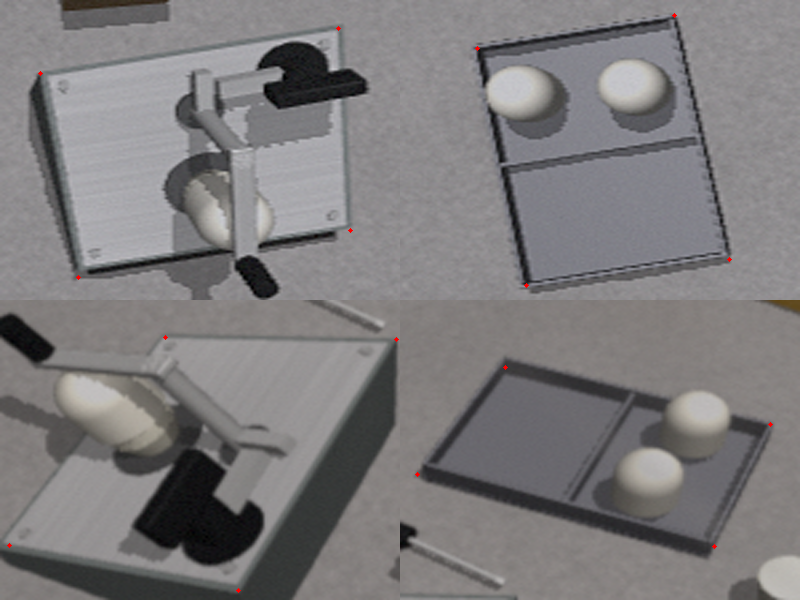

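```bash
cat >> h.py <<'E'
def panel(o,yaw): # origin, rotation (columns x,y,z)
    return np.array([o[0],o[1],.075]),(R.from_euler('z',yaw)*R.from_euler('y',-30,degrees=True)).as_matrix()
E
python3 - <<'E'
from h import *
c30=np.cos(np.pi/6)
pm=[(.14*c30,.11),(.14*c30,-.11),(-.075*c30,-.11),(-.075*c30,.11)];pz=[.145,.145,.0375,.0375]
tm=[(.125,.085),(.125,-.085),(-.125,-.085),(-.125,.085)]
C={"top":([(309.4,189.8),(420.6,168.8),(424.6,261.5),(325.6,280.6)],[(142,189.2),(215.9,174.6),(235.6,288),(160.2,299.5)]),
"scene":([(271.7,238),(213.2,353.3),(125.7,334.5),(185.9,236.7)],[(367,157),(346.5,212.8),(236.5,179),(268.2,131.5)])}
S={}
for n,(a,b) in C.items():
    P=camera_params(n);S[n]=P
    print(n,fit(pm,[onz(P,u,z) for u,z in zip(a,pz)]),fit(tm,[onz(P,u,.028) for u in b]))
B={}
for n,box in(("top",(375,270,405,300)),("scene",(115,220,150,255))):
    im=cv2.imread(f"pics/{n}0.png");x0,y0,x1,y1=box
    m=(im[y0:y1,x0:x1].max(2)<45).astype(np.uint8)
    k,l,s,c=cv2.connectedComponentsWithStats(m);i=1+s[1:,4].argmax();print(n,s[i],c[i]+[x0,y0]);B[n]=c[i]+[x0,y0]
X=tri([(S[n],B[n]) for n in B]);print("peg",X,[proj(S[n],X)-B[n] for n in B])
o,M=panel((.5550,-.2035),.195);print("peg panel",M.T@(X-o))
for u in[(397.1,204.5),(431.6,197.9),(393,197.9),(426,188.6)]:print((M.T@(onplane(S["top"],u,o+M[:,2]*.062,M[:,2])-o)).round(4))
for n in S: print(n,"pred knob grip",proj(S[n],o+M@[.105,-.07,.062]),"crown",proj(S[n],o+M@[0,0,.093]),"base",proj(S[n],o+M@[.105,-.07,0.01]))
E
```

```text
top (np.float64(0.1976933110344488), array([ 0.55442667, -0.20617477]), array([0.00151187, 0.00516169, 0.00275392, 0.00578844])) (np.float64(0.1817891742445539), array([0.56485507, 0.17924989]), array([0.00334269, 0.00297887, 0.00282315, 0.00584165]))
scene (np.float64(0.19571181996733367), array([ 0.55652155, -0.20325843]), array([0.004039  , 0.00481878, 0.00523608, 0.0036629 ])) (np.float64(0.22510980558824303), array([0.56867504, 0.17711903]), array([0.0037457 , 0.00588004, 0.00347378, 0.01209548]))
top [  7   5  16  19 170] [389.8        283.95294118]
scene [  7   6  22  22 240] [132.20416667 236.54166667]
peg [ 0.47716888 -0.21579317  0.17690088] [array([0.1822447 , 0.17896082]), array([ 0.28237035, -0.00269962])]
peg panel [-0.0172387   0.00302088  0.12761777]
[ 0.1025 -0.0399  0.062 ]
[ 0.102  -0.1032  0.062 ]
[ 0.1171 -0.0333  0.062 ]
[ 0.1225 -0.0935  0.062 ]
top pred knob grip [413.45059931 199.98298437] crown [384.81213289 265.41863171] base [403.1730787  189.36747914]
scene pred knob grip [186.25036028 305.76004475] crown [151.54581913 251.68170376] base [205.49711765 324.51731268]
```

```bash
cat >> h.py <<'E'
O,M=panel((.5565,-.2035),.195)
def tool(a): # tool pointing into panel, tool y at angle a from panel x (about panel z)
    c,s=np.cos(a),np.sin(a); y=M@[c,s,0]; z=-M[:,2]; return np.column_stack([np.cross(y,z),y,z])
def rows(p,Rm,n,p0=None,R0=None):
    if p0 is None:
        o=get_obs();p0=o["position"];R0=R.from_quat(o["ee_rot"]).as_matrix()
    r=R.from_matrix(R0.T@Rm).as_rotvec()/n
    A=sum(R.from_rotvec(k*r).as_matrix() for k in range(n))
    s=np.linalg.solve(A,R0.T@(p-p0))
    print(n,"x",np.round(np.r_[s/.04,np.degrees(r)/6],3).tolist())
def P(x,y,z): return O+M@(np.array([x,y,z])/1000)
def inpanel():
    o=get_obs();Rm=M.T@R.from_quat(o["ee_rot"]).as_matrix()
    print("t",round(o["clock"],2),"panel mm",(M.T@(o["position"]-O)*1000).round(1),"a",np.arctan2(Rm[1,1],Rm[0,1]).round(3),"tilt",np.round(Rm[:,2],3),"F",(M.T@o["ft_force"]).round(1),"T",(M.T@o["torque"]).round(2),"grip",round(o["grip_width"],3),round(o["grasp_force"],1),"q",o["joint_pos"].round(2))
E
python3 -c "
from h import *
inpanel()
for n in(18,20):rows(P(105,-70,120),tool(0),n)"
```

```text
t 0.1 panel mm [-241.1 -298.7  293.9] a -1.359 tilt [-0.5    0.001 -0.866] F [0.4 0.7 0. ] T [-0.02 -0.03  0.03] grip 1.002 0.0 q [ 1.11  0.33 -0.06  1.46  0.02  1.35 -0.09]
18 x [0.636, 0.216, 0.061, -0.236, 0.184, -0.687]
20 x [0.571, 0.196, 0.056, -0.212, 0.165, -0.618]
```

>>> {"name": "carry_out", "arguments": {"commands": [[[0.57, 0.196, 0.056, -0.212, 0.165, -0.618], [0.57, 0.196, 0.056, -0.212, 0.165, -0.618], [0.57, 0.196, 0.056, -0.212, 0.165, -0.618], [0.57, 0.196, 0.056, -0.212, 0.165, -0.618], [0.57, 0.196, 0.056, -0.212, 0.165, -0.618], [0.57, 0.196, 0.056, -0.212, 0.165, -0.618], [0.57, 0.196, 0.056, -0.212, 0.165, -0.618], [0.57, 0.196, 0.056, -0.212, 0.165, -0.618], [0.57, 0.196, 0.056, -0.212, 0.165, -0.618], [0.57, 0.196, 0.056, -0.212, 0.165, -0.618], [0.57, 0.196, 0.056, -0.212, 0.165, -0.618], [0.57, 0.196, 0.056, -0.212, 0.165, -0.618], [0.57, 0.196, 0.056, -0.212, 0.165, -0.618], [0.57, 0.196, 0.056, -0.212, 0.165, -0.618], [0.57, 0.196, 0.056, -0.212, 0.165, -0.618], [0.57, 0.196, 0.056, -0.212, 0.165, -0.618], [0.57, 0.196, 0.056, -0.212, 0.165, -0.618], [0.57, 0.196, 0.056, -0.212, 0.165, -0.618], [0.57, 0.196, 0.056, -0.212, 0.165, -0.618], [0.57, 0.196, 0.056, -0.212, 0.165, -0.618]]], "hand": 0, "force": 60}}

```text
clock: 1.77
position: [0.6004, -0.2661, 0.2316]
ee_rot: [0.612, 0.747, 0.2, 0.165]
ft_force: [-0.2, 0.6, 0.2]
grip_width: 0.502
grasp_force: 0.0
```

Run:
```python
from h import *
inpanel();K=camera_params("wrist");im=camera("wrist")[:,:,::-1].copy();inpanel()
cv2.imwrite("pics/w1.png",im)
for q in[(105,-70,62),(105,-38,62),(105,-102,62),(98,-70,62),(112,-70,62),(80,0,105)]:print(q,proj(K,P(*q)).round(1))
rows(P(105,-70,35),tool(0),6)
```

```text
t 1.77 panel mm [105.1 -69.9 120.1] a 0.003 tilt [ 0.  0. -1.] F [0.  0.7 0.2] T [ 0.03  0.49 -0.03] grip 0.502 0.0 q [ 1.02  0.15 -0.53  1.75 -0.33  0.87  0.88]
t 1.82 panel mm [106.8 -65.2 119.4] a 0.011 tilt [ 0.002  0.005 -1.   ] F [ 2.8  4.2 -0.3] T [0.19 0.35 0.01] grip 0.499 0.0 q [ 1.02  0.15 -0.53  1.76 -0.34  0.87  0.88]
(105, -70, 62) [275.5 217.7]
(105, -38, 62) [275.5 179.3]
(105, -102, 62) [275.4 253. ]
(98, -70, 62) [266.9 217.7]
(112, -70, 62) [284.  217.7]
(80, 0, 105) [233.8 133. ]
6 x [-0.021, -0.008, 0.352, 0.003, -0.007, 0.018]
```

View pics/w1.png

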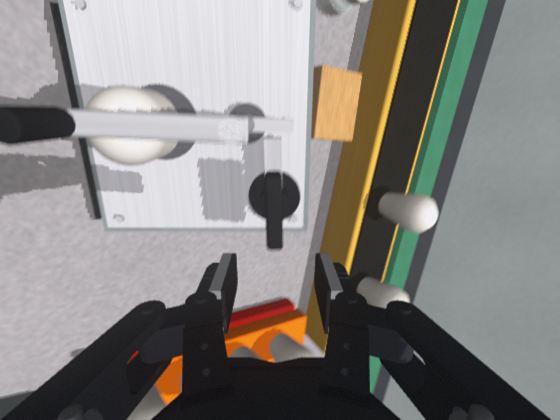

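```bash
sed -i 's/(.5565,-.2035)/(.5560,-.2005)/' h.py
python3 - <<'E'
from h import *
inpanel()
rows(P(105,-70,35),tool(0.0),6)
E
```

```text
t 1.82 panel mm [106.7 -68.3 119.5] a 0.011 tilt [ 0.002  0.005 -1.   ] F [ 2.8  4.2 -0.3] T [0.19 0.35 0.01] grip 0.499 0.0 q [ 1.02  0.15 -0.53  1.76 -0.34  0.87  0.88]
6 x [-0.008, -0.008, 0.352, 0.003, -0.007, 0.018]
```

>>> {"name": "carry_out", "arguments": {"commands": [[[0.01, 0, 0.3, 0, 0, 0], [0.01, 0, 0.3, 0, 0, 0], [0.01, 0, 0.3, 0, 0, 0], [0.01, 0, 0.3, 0, 0, 0], [0.01, 0, 0.3, 0, 0, 0], [0.01, 0, 0.3, 0, 0, 0], [0.01, 0, 0.3, 0, 0, 0], [0, 0, 0, 0, 0, 0], [0, 0, 0, 0, 0, 0], [0, 0, 0, 0, 0, 0]]]}}

```text
clock: 2.65
position: [0.641, -0.2569, 0.1595]
ee_rot: [0.613, 0.746, 0.199, 0.165]
ft_force: [-0.7, -0.7, -0.0]
grip_width: 0.504
grasp_force: 0.0
```

Run:
```python
from h import *
inpanel()
```

```text
t 2.65 panel mm [105.  -71.8  36.9] a -0.0 tilt [-0.    -0.002 -1.   ] F [-0.7 -0.6  0.4] T [-0.03  0.58 -0.01] grip 0.504 0.0 q [ 0.94  0.29 -0.53  1.77 -0.25  0.71  0.81]
```

>>> {"name": "carry_out", "arguments": {"commands": [[[0.04, 0, 0.03, 0, 0, 0], [0, 0, 0, 0, 0, 0], [0, 0, 0, 0, 0, 0], [0, 0, 0, 0, 0, 0], [0, 0, 0, 0, 0, 0], [0, 0, 0, 0, 0, 0]]], "hand": 1, "force": 60}}

```text
clock: 3.15
position: [0.6395, -0.2555, 0.1578]
ee_rot: [0.614, 0.746, 0.198, 0.164]
ft_force: [-12.0, 0.6, 5.4]
grip_width: 0.139
grasp_force: 58.7
```

Run:
```python
from h import *
inpanel()
```

```text
t 3.15 panel mm [103.1 -70.1  36.1] a -0.0 tilt [-0.003 -0.001 -1.   ] F [-7.4  2.9 10.5] T [0.7  2.1  0.04] grip 0.139 58.7 q [ 0.94  0.28 -0.53  1.77 -0.25  0.71  0.81]
```

>>> {"name": "carry_out", "arguments": {"commands": [[[0, -0.07, -0.04, 0, 0, 0], [0, 0, 0, 0, 0, -0.85], [0, 0, 0, 0, 0, -0.85], [0, 0, 0, 0, 0, -0.85], [0, 0, 0, 0, 0, -0.85], [0, 0, 0, 0, 0, -0.85], [0, 0, 0, 0, 0, -0.85], [0, 0, 0, 0, 0, -0.85], [0, 0, 0, 0, 0, -0.85], [0, 0, 0, 0, 0, -0.85], [0, 0, 0, 0, 0, -0.85], [0, 0, 0, 0, 0, -0.85], [0, 0, 0, 0, 0, -0.85], [0, 0, 0, 0, 0, -0.85], [0, 0, 0, 0, 0, -0.85], [0, 0, 0, 0, 0, -0.85], [0, 0, 0, 0, 0, 0], [0, 0, 0, 0, 0, 0]]]}}

```text
clock: 4.65
position: [0.6368, -0.2584, 0.1564]
ee_rot: [0.021, 0.966, 0.054, 0.252]
ft_force: [11.0, -9.3, -17.8]
grip_width: 0.137
grasp_force: 61.4
```

Run:
```python
from h import *
inpanel()
```

```text
t 4.65 panel mm [ 99.6 -72.4  36.5] a 1.333 tilt [-0.002 -0.004 -1.   ] F [ -1.1 -11.3 -19.9] T [-2.29  0.77  0.07] grip 0.137 61.4 q [ 1.15  0.33 -0.77  1.77 -0.11  0.7   2.05]
```

>>> {"name": "carry_out", "arguments": {"commands": [[[0, -0.05, 0.04, 0, 0, -0.6], [0, 0, 0, 0, 0, -0.6], [0, 0, 0, 0, 0, -0.3], [0, 0, 0, 0, 0, 0], [0, 0, 0, 0, 0, 0]]]}}

```text
clock: 5.07
position: [0.6371, -0.259, 0.1561]
ee_rot: [-0.054, 0.965, 0.035, 0.255]
ft_force: [-11.2, -0.3, 6.0]
grip_width: 0.131
grasp_force: 70.5
```

Run:
```python
from h import *
inpanel()
```

```text
t 5.07 panel mm [ 99.6 -73.1  36.2] a 1.489 tilt [-0.003 -0.002 -1.   ] F [-6.6  1.8 10.7] T [ 0.48  2.03 -1.36] grip 0.131 70.5 q [ 1.17  0.34 -0.8   1.77 -0.09  0.71  2.19]
```

>>> {"name": "carry_out", "arguments": {"commands": [[[0, 0, 0, 0, 0, 0.3], [0, 0, 0, 0, 0, 0.3], [0, 0, 0, 0, 0, 0], [0, 0, 0, 0, 0, 0], [0, 0, -0.2, 0, 0, 0], [0, 0, -0.4, 0, 0, 0], [0, 0, -0.5, 0, 0, 0], [0, 0, -0.5, 0, 0, 0], [0, 0, -0.5, 0, 0, 0], [0, 0, -0.5, 0, 0, 0], [0, 0, -0.5, 0, 0, 0], [0, 0, -0.2, 0, 0, 0], [0, 0, 0, 0, 0, 0], [0, 0, 0, 0, 0, 0]]], "hand": 0}}

```text
clock: 6.23
position: [0.574, -0.2703, 0.2706]
ee_rot: [-0.026, 0.966, 0.042, 0.255]
ft_force: [0.1, -0.4, 0.0]
grip_width: 0.5
grasp_force: 0.0
```

Run:
```python
from h import *
inpanel()
rows(P(-20,-1,170),tool(np.pi/2),9)
K=camera_params("wrist");im=camera("wrist")[:,:,::-1].copy();cv2.imwrite("pics/w2.png",im)
for q in[(105,-70,62),(73,-70,62),(137,-70,62),(80,0,105),(-20,0,145)]:print(q,proj(K,P(*q)).round(1))
```

```text
t 6.23 panel mm [101.4 -72.  167.4] a 1.43 tilt [-0.001 -0.002 -1.   ] F [-0.  -0.4  0. ] T [ 0.    0.57 -0.06] grip 0.5 0.0 q [ 1.37  0.12 -0.85  1.73 -0.31  0.96  2.3 ]
9 x [0.352, 0.17, -0.007, -0.002, -0.001, -0.15]
(105, -70, 62) [277.3 203.3]
(73, -70, 62) [272.5 171.1]
(137, -70, 62) [281.7 233.3]
(80, 0, 105) [360.4 177.9]
(-20, 0, 145) [371.3  18.6]
```

View pics/w2.png

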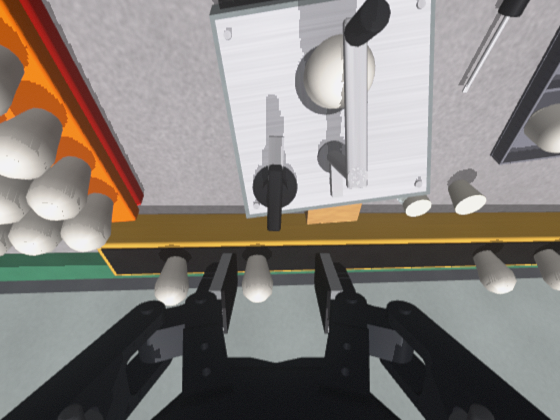

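Run:
```python
from h import *
inpanel()
rows(P(-19,0,168),tool(1.2),10)
```

```text
t 6.28 panel mm [101.1 -71.5 166.8] a 1.429 tilt [-0.001 -0.001 -1.   ] F [-0.3  0.1 -0.3] T [0.05 0.52 0.05] grip 0.502 0.0 q [ 1.36  0.12 -0.85  1.73 -0.31  0.96  2.3 ]
10 x [0.335, 0.101, -0.003, -0.001, -0.001, 0.219]
```

>>> {"name": "carry_out", "arguments": {"commands": [[[0.335, 0.1, 0, 0, 0, 0.22], [0.335, 0.1, 0, 0, 0, 0.22], [0.335, 0.1, 0, 0, 0, 0.22], [0.335, 0.1, 0, 0, 0, 0.22], [0.335, 0.1, 0, 0, 0, 0.22], [0.335, 0.1, 0, 0, 0, 0.22], [0.335, 0.1, 0, 0, 0, 0.22], [0.335, 0.1, 0, 0, 0, 0.22], [0.335, 0.1, 0, 0, 0, 0.22], [0.335, 0.1, 0, 0, 0, 0.22], [0, 0, 0, 0, 0, 0], [0, 0, 0, 0, 0, 0], [0, 0, 0, 0, 0, 0]]], "hand": -0.3}}

```text
clock: 7.37
position: [0.4589, -0.2204, 0.2108]
ee_rot: [0.085, 0.962, 0.072, 0.248]
ft_force: [0.6, 0.5, -0.1]
grip_width: 0.651
grasp_force: 0.0
```

Run:
```python
from h import *
inpanel()
rows(P(-19,0,112),tool(1.2),5)
```

```text
t 7.37 panel mm [-18.   -0.7 167.1] a 1.2 tilt [-0.    -0.001 -1.   ] F [ 0.6  0.4 -0.4] T [ 0.    0.47 -0.03] grip 0.651 0.0 q [ 1.48 -0.19 -0.76  2.08 -0.67  0.96  2.43]
5 x [0.006, 0.002, 0.276, -0.002, -0.0, 0.0]
```

>>> {"name": "carry_out", "arguments": {"commands": [[[0, 0, 0.28, 0, 0, 0], [0, 0, 0.28, 0, 0, 0], [0, 0, 0.28, 0, 0, 0], [0, 0, 0.28, 0, 0, 0], [0, 0, 0.28, 0, 0, 0], [0, 0, 0, 0, 0, 0], [0, 0, 0, 0, 0, 0]]]}}

```text
clock: 7.95
position: [0.4863, -0.2147, 0.1623]
ee_rot: [0.085, 0.962, 0.073, 0.248]
ft_force: [0.4, 0.3, 0.7]
grip_width: 0.653
grasp_force: 0.0
```

>>> {"name": "carry_out", "arguments": {"commands": [[[0, 0, 0, 0, 0, 0], [0, 0, 0, 0, 0, 0], [0, 0, 0, 0, 0, 0], [0, 0, 0, 0, 0, 0], [0, 0, 0, 0, 0, 0], [0, 0, 0, 0, 0, 0], [0, 0, 0, 0, 0, 0]]], "hand": 1, "force": 40}}

```text
clock: 8.53
position: [0.4859, -0.2155, 0.1629]
ee_rot: [0.085, 0.962, 0.071, 0.249]
ft_force: [-4.7, 2.1, 5.4]
grip_width: 0.186
grasp_force: 38.9
```

Run:
```python
from h import *
inpanel()
o=get_obs()
# arc about post: rotate by -w about panel z through (80,0)
def arc(w,n):
    p=M.T@(o["position"]-O)*1000; c=np.array([80,0]); r=R.from_euler('z',-w).as_matrix()[:2,:2]
    q=c+r@(p[:2]-c); Rm=M@R.from_euler('z',-w).as_matrix()@M.T@R.from_quat(o["ee_rot"]).as_matrix()
    print(q); rows(P(q[0],q[1],p[2]),Rm,n)
arc(1.0,15);arc(1.5,20);arc(1.5,23)
```

```text
t 8.53 panel mm [-18.1  -1.1 112. ] a 1.199 tilt [-0.    -0.002 -1.   ] F [-1.   2.9  6.8] T [ 0.34  0.59 -0.01] grip 0.186 38.9 q [ 1.45 -0.07 -0.84  2.11 -0.61  0.8   2.37]
[26.02066328 81.95690381]
15 x [0.056, 0.154, -0.0, 0.0, 0.001, 0.637]
[71.92090814 97.80302219]
20 x [0.062, 0.173, -0.0, 0.0, 0.002, 0.716]
[71.92090814 97.80302219]
23 x [0.055, 0.15, -0.0, 0.0, 0.001, 0.623]
```

>>> {"name": "carry_out", "arguments": {"commands": [[[0.056, 0.154, 0, 0, 0, 0.637], [0.056, 0.154, 0, 0, 0, 0.637], [0.056, 0.154, 0, 0, 0, 0.637], [0.056, 0.154, 0, 0, 0, 0.637], [0.056, 0.154, 0, 0, 0, 0.637], [0.056, 0.154, 0, 0, 0, 0.637], [0.056, 0.154, 0, 0, 0, 0.637], [0.056, 0.154, 0, 0, 0, 0.637], [0.056, 0.154, 0, 0, 0, 0.637], [0.056, 0.154, 0, 0, 0, 0.637], [0.056, 0.154, 0, 0, 0, 0.637], [0.056, 0.154, 0, 0, 0, 0.637], [0.056, 0.154, 0, 0, 0, 0.637], [0.056, 0.154, 0, 0, 0, 0.637], [0.056, 0.154, 0, 0, 0, 0.637], [0, 0, 0, 0, 0, 0]]]}}

```text
clock: 9.87
position: [0.5102, -0.1287, 0.1869]
ee_rot: [0.539, 0.801, 0.181, 0.188]
ft_force: [22.1, -11.0, -11.8]
grip_width: 0.184
grasp_force: 39.5
```

Run:
```python
from h import *
inpanel()
```

```text
t 9.87 panel mm [ 29.1  79.3 112.4] a 0.194 tilt [ 0.005 -0.01  -1.   ] F [ 11.1 -15.1 -20. ] T [-3.58 -1.63 -0.07] grip 0.184 39.5 q [ 1.53 -0.27 -1.03  2.13 -0.75  0.84  1.28]
```

Run:
```python
from h import *
rows(P(80,97,111.5),tool(-.37),8,P(26,82,112),tool(.195))
```

```text
8 x [0.056, 0.168, 0.002, 0.0, 0.0, 0.674]
```

>>> {"name": "carry_out", "arguments": {"commands": [[[0.056, 0.168, 0, 0, 0, 0.674], [0.056, 0.168, 0, 0, 0, 0.674], [0.056, 0.168, 0, 0, 0, 0.674], [0.056, 0.168, 0, 0, 0, 0.674], [0.056, 0.168, 0, 0, 0, 0.674], [0.056, 0.168, 0, 0, 0, 0.674], [0.056, 0.168, 0, 0, 0, 0.674], [0.056, 0.168, 0, 0, 0, 0.674], [0, 0, 0, 0, 0, 0], [0, 0, 0, 0, 0, 0]]]}}

```text
clock: 10.7
position: [0.5431, -0.1089, 0.2067]
ee_rot: [0.743, 0.62, 0.22, 0.124]
ft_force: [-40.4, -19.6, 4.0]
grip_width: 0.182
grasp_force: 44.5
```

Run:
```python
from h import *
inpanel()
```

```text
t 10.7 panel mm [ 70.3  92.3 111.5] a -0.373 tilt [-0.013 -0.006 -1.   ] F [-35.5 -11.4  25.2] T [-2.19  8.21  0.46] grip 0.182 44.5 q [ 1.7  -0.3  -1.24  2.04 -0.76  0.89  0.64]
```

>>> {"name": "carry_out", "arguments": {"commands": [[[-0.1, -0.1, 0, 0, 0, 0], [0, 0, 0, 0, 0, 0]]]}}

```text
clock: 10.87
position: [0.5427, -0.1092, 0.2067]
ee_rot: [0.741, 0.621, 0.223, 0.125]
ft_force: [-22.5, -10.6, 4.8]
grip_width: 0.185
grasp_force: 43.5
```

>>> {"name": "carry_out", "arguments": {"commands": [[[0, 0, 0, 0, 0, 0], [0, 0, 0, 0, 0, 0], [0, 0, 0, 0, 0, 0], [0, 0, -0.2, 0, 0, 0], [0, 0, -0.3, 0, 0, 0], [0, 0, -0.4, 0, 0, 0], [0, 0, -0.4, 0, 0, 0], [0, 0, -0.3, 0, 0, 0], [0, 0, 0, 0, 0, 0], [0, 0, 0, 0, 0, 0]]], "hand": -0.3}}

```text
clock: 11.7
position: [0.5154, -0.1112, 0.2643]
ee_rot: [0.739, 0.622, 0.226, 0.126]
ft_force: [1.0, 0.2, -0.7]
grip_width: 0.654
grasp_force: 0.0
```

Run:
```python
from h import *
inpanel()
S={n:camera_params(n) for n in("top","scene")}
B={}
for n in S:
    im=camera(n)[:,:,::-1];cv2.imwrite(f"pics/{n}2.png",im)
t=[cv2.imread("pics/top2.png")[120:320,270:470],cv2.imread("pics/scene2.png")[200:400,100:300]]
cv2.imwrite("pics/m2.png",cv2.resize(np.hstack(t),(800,400),interpolation=cv2.INTER_CUBIC))
for n in S:print(n,"peg1.5",proj(S[n],P(73,100,128)),"crown",proj(S[n],P(0,0,93)))
rows(P(0,0,160),tool(0.0),6);rows(P(0,0,130),tool(1.2),14)
```

```text
t 11.7 panel mm [ 75.1  95.5 175.2] a -0.365 tilt [-0.    -0.002 -1.   ] F [ 0.5  0.  -1.1] T [0.05 0.54 0.03] grip 0.654 0.0 q [ 1.59 -0.42 -1.01  2.01 -0.81  1.07  0.69]
top peg1.5 [328.59819893 251.2042782 ] crown [383.15763334 264.8691758 ]
scene peg1.5 [202.63691593 189.4876247 ] crown [153.27198634 250.66476424]
6 x [-0.459, -0.22, 0.061, -0.001, 0.001, -0.582]
14 x [-0.126, -0.205, 0.08, -0.001, 0.0, -1.068]
```

View pics/m2.png

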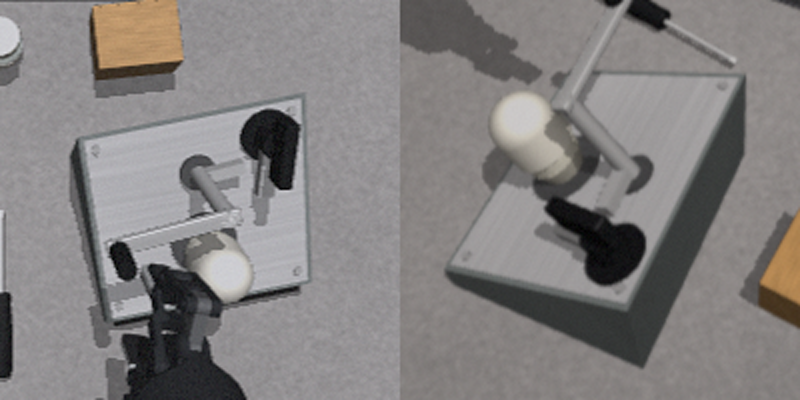

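Run:
```python
from h import *
rows(P(0,-3,165),tool(-np.pi/2),13)
```

```text
13 x [-0.243, 0.069, 0.018, -0.0, 0.001, 0.885]
```

>>> {"name": "carry_out", "arguments": {"commands": [[[-0.243, 0.069, 0.018, 0, 0, 0.885], [-0.243, 0.069, 0.018, 0, 0, 0.885], [-0.243, 0.069, 0.018, 0, 0, 0.885], [-0.243, 0.069, 0.018, 0, 0, 0.885], [-0.243, 0.069, 0.018, 0, 0, 0.885], [-0.243, 0.069, 0.018, 0, 0, 0.885], [-0.243, 0.069, 0.018, 0, 0, 0.885], [-0.243, 0.069, 0.018, 0, 0, 0.885], [-0.243, 0.069, 0.018, 0, 0, 0.885], [-0.243, 0.069, 0.018, 0, 0, 0.885], [-0.243, 0.069, 0.018, 0, 0, 0.885], [-0.243, 0.069, 0.018, 0, 0, 0.885], [-0.243, 0.069, 0.018, 0, 0, 0.885], [0, 0, 0, 0, 0, 0], [0, 0, 0, 0, 0, 0], [0, 0, 0, 0, 0, 0]]], "hand": -1}}

```text
clock: 13.13
position: [0.4759, -0.2194, 0.219]
ee_rot: [0.961, 0.095, 0.258, -0.024]
ft_force: [0.7, -0.3, 0.5]
grip_width: 1.0
grasp_force: 0.0
```

Run:
```python
from h import *
inpanel();K=camera_params("wrist");im=camera("wrist")[:,:,::-1];cv2.imwrite("pics/w3.png",im)
for q in[(0,0,93),(0,-28,60),(0,28,60),(-28,0,60),(28,0,60),(80,0,105)]:print(q,proj(K,P(*q)).round(1))
rows(P(0,-3,32),tool(-np.pi/2),10)
```

```text
t 13.13 panel mm [  0.8  -3.  165.8] a -1.568 tilt [-0.    -0.001 -1.   ] F [ 0.8 -0.5  0.1] T [0.   0.47 0.02] grip 1.0 0.0 q [ 2.01 -0.31 -1.19  2.03 -0.85  1.07 -0.22]
(0, 0, 93) [273.1 211.4]
(0, -28, 60) [302.2 200.2]
(0, 28, 60) [244.6 200.1]
(-28, 0, 60) [273.4 226.8]
(28, 0, 60) [273.4 171.7]
(80, 0, 105) [272.9 114.3]
10 x [-0.002, -0.0, 0.335, 0.001, 0.0, 0.003]
```

View pics/w3.png

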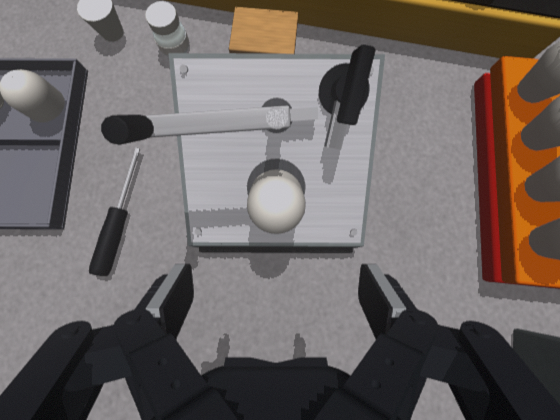

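>>> {"name": "carry_out", "arguments": {"commands": [[[0, 0, 0.3, 0, 0, 0], [0, 0, 0.3, 0, 0, 0], [0, 0, 0.3, 0, 0, 0], [0, 0, 0.3, 0, 0, 0], [0, 0, 0.3, 0, 0, 0], [0, 0, 0.3, 0, 0, 0], [0, 0, 0.3, 0, 0, 0], [0, 0, 0.3, 0, 0, 0], [0, 0, 0.3, 0, 0, 0], [0, 0, 0.3, 0, 0, 0], [0, 0, 0.3, 0, 0, 0], [0, 0, 0.04, 0, 0, 0], [0, 0, 0, 0, 0, 0], [0, 0, 0, 0, 0, 0]]]}}

```text
clock: 14.35
position: [0.5409, -0.2068, 0.1042]
ee_rot: [0.961, 0.094, 0.258, -0.025]
ft_force: [-1.0, 0.6, 0.1]
grip_width: 1.001
grasp_force: 0.0
```

>>> {"name": "carry_out", "arguments": {"commands": [[[0, 0, 0, 0, 0, 0], [0, 0, 0, 0, 0, 0], [0, 0, 0, 0, 0, 0], [0, 0, 0, 0, 0, 0], [0, 0, 0, 0, 0, 0], [0, 0, 0, 0, 0, 0]]], "hand": 1, "force": 50}}

```text
clock: 14.85
position: [0.5403, -0.2078, 0.1044]
ee_rot: [0.962, 0.094, 0.257, -0.024]
ft_force: [-19.0, 3.3, 23.2]
grip_width: 0.629
grasp_force: 46.6
```

Run:
```python
from h import *
inpanel()
```

```text
t 14.85 panel mm [ 0.1 -4.1 33.9] a -1.571 tilt [-0.002 -0.002 -1.   ] F [-4.   6.9 29.1] T [ 1.54  1.32 -0.05] grip 0.629 46.6 q [ 1.62  0.27 -1.22  2.07 -0.12  0.56 -0.82]
```

>>> {"name": "carry_out", "arguments": {"commands": [[[0, 0, -0.08, 0, 0, 0], [0, 0, -0.08, 0, 0, 0], [0, 0, -0.08, 0, 0, 0], [0, 0, -0.08, 0, 0, 0], [0, 0, -0.08, 0, 0, 0], [0, 0, -0.08, 0, 0, 0], [0, 0, -0.08, 0, 0, 0], [0, 0, -0.08, 0, 0, 0], [0, 0, -0.1, 0, 0, 0], [0, 0, -0.1, 0, 0, 0], [0, 0, -0.1, 0, 0, 0], [0, 0, -0.1, 0, 0, 0], [0, 0, -0.2, 0, 0, 0], [0, 0, -0.3, 0, 0, 0], [0, 0, -0.4, 0, 0, 0], [0, 0, -0.4, 0, 0, 0], [0, 0, -0.4, 0, 0, 0], [0, 0, 0, 0, 0, 0], [0, 0, 0, 0, 0, 0]]]}}

```text
clock: 16.43
position: [0.4871, -0.2182, 0.1975]
ee_rot: [0.962, 0.093, 0.256, -0.023]
ft_force: [-0.3, 0.0, -1.4]
grip_width: 0.625
grasp_force: 57.1
```

Run:
```python
from h import *
inpanel()
t=[]
for n in("scene","wrist"):
    im=camera(n)[:,:,::-1];t.append(cv2.resize(im,(400,300)))
t[0]=cv2.resize(camera("scene")[120:345,60:360,::-1],(400,300))
cv2.imwrite("pics/m3.png",np.hstack(t))
# tray: average pose
to=np.array([.5665,.1785]);yw=.200
bay=to+np.array([[np.cos(yw),-np.sin(yw)],[np.sin(yw),np.cos(yw)]])@[-.062,0];print(bay)
y=np.array([np.sin(yw),-np.cos(yw),0]);z=np.array([0,0,-1.]);Rt=np.column_stack([np.cross(y,z),y,z])
S=camera_params("top");print(proj(S,np.r_[bay,.004]),proj(camera_params("scene"),np.r_[bay,.004]))
o=get_obs();p0=o["position"];R0=R.from_quat(o["ee_rot"]).as_matrix()
rows(np.r_[bay,.15],Rt,14)
for u in((102,60),(240,130)):pass
```

```text
t 16.43 panel mm [ -0.3  -4.1 141.7] a -1.571 tilt [-0.003 -0.004 -1.   ] F [-1.   0.1 -1. ] T [0.06 0.63 0.01] grip 0.625 57.1 q [ 1.98 -0.22 -1.24  2.04 -0.77  0.96 -0.28]
[0.50573587 0.1661825 ]
[196.05754111 264.20653853] [277.30284767 166.67461616]
14 x [0.139, -0.664, 0.128, 0.0, -0.356, -0.004]
```

View pics/m3.png

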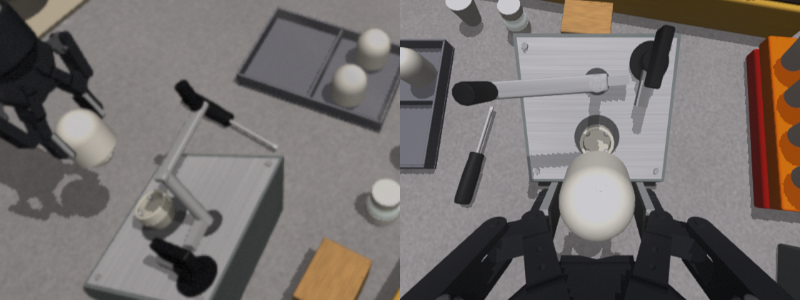

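Run:
```python
from h import *
o=get_obs();p0=o["position"];R0=R.from_quat(o["ee_rot"]).as_matrix()
yw=.2;y=np.array([np.sin(yw),-np.cos(yw),0]);z=np.array([0,0,-1.]);Rt=np.column_stack([np.cross(y,z),y,z])
A=np.array([.480,-.21,.32]);rows(A,R0,5);rows(np.array([.505,.166,.24]),Rt,14,A,R0)
```

```text
5 x [0.282, -0.041, -0.549, 0.0, 0.0, 0.0]
14 x [0.131, -0.65, 0.188, 0.0, -0.356, -0.004]
```

>>> {"name": "carry_out", "arguments": {"commands": [[[0.28, -0.04, -0.55, 0, 0, 0], [0.28, -0.04, -0.55, 0, 0, 0], [0.28, -0.04, -0.55, 0, 0, 0], [0.28, -0.04, -0.55, 0, 0, 0], [0.28, -0.04, -0.55, 0, 0, 0], [0.13, -0.65, 0.19, 0, -0.356, 0], [0.13, -0.65, 0.19, 0, -0.356, 0], [0.13, -0.65, 0.19, 0, -0.356, 0], [0.13, -0.65, 0.19, 0, -0.356, 0], [0.13, -0.65, 0.19, 0, -0.356, 0], [0.13, -0.65, 0.19, 0, -0.356, 0], [0.13, -0.65, 0.19, 0, -0.356, 0], [0.13, -0.65, 0.19, 0, -0.356, 0], [0.13, -0.65, 0.19, 0, -0.356, 0], [0.13, -0.65, 0.19, 0, -0.356, 0], [0.13, -0.65, 0.19, 0, -0.356, 0], [0.13, -0.65, 0.19, 0, -0.356, 0], [0.13, -0.65, 0.19, 0, -0.356, 0], [0.13, -0.65, 0.19, 0, -0.356, 0]]]}}

```text
clock: 18.17
position: [0.4611, 0.1533, 0.2539]
ee_rot: [0.995, 0.096, 0.021, -0.004]
ft_force: [-0.3, 0.3, 0.0]
grip_width: 0.623
grasp_force: 57.1
```

>>> {"name": "carry_out", "arguments": {"commands": [[[0, 0, 0, 0, 0, 0], [0, 0, 0, 0, 0, 0], [0, 0, 0, 0, 0, 0]]]}}

```text
clock: 18.42
position: [0.4614, 0.1526, 0.2537]
ee_rot: [0.995, 0.097, 0.021, -0.004]
ft_force: [0.9, 0.2, -0.8]
grip_width: 0.619
grasp_force: 57.1
```

```bash
cat > pl.py <<'E'
from h import *
yw=.2;y=np.array([np.sin(yw),-np.cos(yw),0]);z=np.array([0,0,-1.]);Rt=np.column_stack([np.cross(y,z),y,z])
bay=np.array([.506,.166])
E
python3 - <<'E'
from pl import *
o=get_obs();print(o["clock"],o["position"],o["ft_force"],o["grip_width"],o["grasp_force"],o["joint_pos"].round(2))
rows(np.r_[bay,.05],Rt,10)
E
```

```text
18.4167 [0.46143803 0.15264924 0.25371403] [ 0.92493976  0.19913901 -0.75488707] 0.6189315210956903 57.064653150737286 [ 1.49 -0.5  -1.47  1.73 -0.51  1.44 -1.29]
10 x [0.104, -0.01, 0.512, -0.004, -0.04, -0.005]
```

>>> {"name": "carry_out", "arguments": {"commands": [[[0.1, 0, 0.4, 0, -0.04, 0], [0.1, 0, 0.4, 0, -0.04, 0], [0.1, 0, 0.4, 0, -0.04, 0], [0.1, 0, 0.4, 0, -0.04, 0], [0.1, 0, 0.4, 0, -0.04, 0], [0.1, 0, 0.4, 0, -0.04, 0], [0, 0, 0, 0, 0, 0]]]}}

```text
clock: 19.0
position: [0.441, 0.1421, 0.178]
ee_rot: [0.995, 0.096, 0.029, -0.008]
ft_force: [-0.3, 0.2, 0.0]
grip_width: 0.62
grasp_force: 57.1
```

Run:
```python
from pl import *
o=get_obs();print(o["clock"],o["position"],o["ft_force"],o["grip_width"],o["grasp_force"],o["joint_pos"].round(3))
rows(np.r_[bay,.06],Rt,8)
```

```text
19.0 [0.44102336 0.14214899 0.1780421 ] [-0.34214227  0.22408656  0.00500592] 0.6204428290693949 57.05570060759783 [ 1.429 -0.498 -1.469  1.911 -0.541  1.267 -1.258]
8 x [0.201, -0.032, 0.376, -0.011, -0.071, -0.009]
```

>>> {"name": "carry_out", "arguments": {"commands": [[[0.42, -0.07, -0.47, 0, 0, 0], [0.42, -0.07, -0.47, 0, 0, 0], [0.42, -0.07, -0.47, 0, 0, 0], [0.42, -0.07, -0.47, 0, 0, 0], [0.42, -0.07, -0.47, 0, 0, 0], [0.42, -0.07, -0.47, 0, 0, 0], [0.42, -0.07, -0.47, 0, 0, 0], [0.42, -0.07, -0.47, 0, 0, 0], [0, 0, 0, 0, 0, 0], [0, 0, 0, 0, 0, 0]]]}}

```text
clock: 19.83
position: [0.5054, 0.1691, 0.3559]
ee_rot: [0.994, 0.097, 0.056, -0.013]
ft_force: [1.1, 0.9, -1.8]
grip_width: 0.624
grasp_force: 57.1
```

Run:
```python
from pl import *
o=get_obs();print(o["clock"],o["position"],o["grip_width"],o["joint_pos"].round(3))
print(R.from_quat(o["ee_rot"]).as_matrix().round(3))
```

```text
19.8333 [0.50541526 0.16912629 0.35593288] 0.6243769962904815 [ 1.594 -0.498 -1.469  1.499 -0.544  1.577 -1.301]
[[ 0.975  0.193  0.109]
 [ 0.191 -0.981  0.036]
 [ 0.114 -0.015 -0.993]]
```

>>> {"name": "carry_out", "arguments": {"commands": [[[-0.12, -0.95, 0, 0.08, -0.01, -0.68], [-0.12, -0.95, 0, 0.08, -0.01, -0.68], [-0.12, -0.95, 0, 0.08, -0.01, -0.68], [-0.12, -0.95, 0, 0.08, -0.01, -0.68], [-0.12, -0.95, 0, 0.08, -0.01, -0.68], [-0.12, -0.95, 0, 0.08, -0.01, -0.68], [-0.12, -0.95, 0, 0.08, -0.01, -0.68], [-0.12, -0.95, 0, 0.08, -0.01, -0.68], [0, 0, 0, 0, 0, 0], [0, 0, 0, 0, 0, 0]]]}}

```text
clock: 20.67
position: [0.3328, 0.4196, 0.3559]
ee_rot: [0.925, 0.375, 0.053, -0.03]
ft_force: [-1.1, -0.5, -0.6]
grip_width: 0.621
grasp_force: 57.1
```

Run:
```python
from pl import *
o=get_obs();print(o["clock"],o["position"],o["grip_width"],o["joint_pos"].round(3))
print(R.from_quat(o["ee_rot"]).as_matrix().round(3))
```

```text
20.6667 [0.33279042 0.41960365 0.35592303] 0.621070094865231 [ 1.018 -0.499 -1.469  1.499 -0.548  1.571 -1.3  ]
[[ 0.713  0.697  0.075]
 [ 0.691 -0.716  0.095]
 [ 0.12  -0.016 -0.993]]
```

>>> {"name": "carry_out", "arguments": {"commands": [[[-0.15, 0.94, -0.03, 0, 0, 0], [-0.15, 0.94, -0.03, 0, 0, 0], [-0.15, 0.94, -0.03, 0, 0, 0], [-0.15, 0.94, -0.03, 0, 0, 0], [-0.15, 0.94, -0.03, 0, 0, 0], [-0.15, 0.94, -0.03, 0, 0, 0], [-0.15, 0.94, -0.03, 0, 0, 0], [-0.15, 0.94, -0.03, 0, 0, 0], [0, 0, 0, 0, 0, 0]]]}}

```text
clock: 21.42
position: [0.5046, 0.1563, 0.3564]
ee_rot: [0.929, 0.366, 0.057, -0.03]
ft_force: [-0.5, -2.0, -0.3]
grip_width: 0.625
grasp_force: 57.1
```

Run:
```python
from pl import *
from scipy.optimize import least_squares
o=get_obs();print(o["clock"],o["position"],o["grip_width"],o["joint_pos"].round(3))
D=[([1.1094,.3329,-.0647,1.4609,.0216,1.3499,-.0885],[.2653,-.5654,.2089]),
([1.594,-.498,-1.469,1.499,-.544,1.577,-1.301],[.5054,.1691,.3559]),([1.429,-.498,-1.469,1.911,-.541,1.267,-1.258],[.4410,.1421,.1780]),
([1.98,-.22,-1.24,2.04,-.77,.96,-.28],[.4871,-.2182,.1975]),([1.62,.27,-1.22,2.07,-.12,.56,-.82],[.5403,-.2078,.1044]),
([1.48,-.19,-.76,2.08,-.67,.96,2.43],[.4589,-.2204,.2108]),([.94,.29,-.53,1.77,-.25,.71,.81],[.641,-.2569,.1595]),([1.7,-.3,-1.24,2.04,-.76,.89,.64],[.5431,-.1089,.2067])]
import itertools
best=None
for s in itertools.product((1,-1),repeat=2):
    def fk(q,L):
        Z=lambda a:R.from_euler('z',a);Y=lambda a:R.from_euler('y',a)
        A=Z(-q[0])*Y(q[1])*Z(s[0]*q[2]);p=np.array([0,0,L[0]])+A.apply([L[4],0,L[1]])
        B=A*Y(q[3])*Z(s[1]*q[4]);p=p+(A*Y(q[3])).apply([L[5],0,L[2]]);C=B*Y(q[5]);return p+C.apply([L[6],0,L[3]])
    f=least_squares(lambda L:np.concatenate([fk(q,L)-p for q,p in D]),[.33,.4,.4,.2,0,0,0])
    print(s,f.x.round(4),np.sqrt((f.fun**2).mean()))
```

```text
21.4167 [0.5045654  0.15631123 0.35636476] 0.6252983055879436 [ 1.659 -0.496 -1.462  1.503 -0.605  1.613 -0.678]
(1, 1) [-1.1966  0.9415  0.2213 -0.7839 -0.3912  0.2178 -0.2322] 0.2099246259550237
(1, -1) [-0.8368  2.3613  0.5517  0.8505 -0.8006  0.4768  0.0644] 0.16426291684448002
(-1, 1) [-0.1118  0.3063  0.3571  0.015   0.0314 -0.1472 -0.1312] 0.04044004842754877
(-1, -1) [ 0.1937  0.423   0.4685  0.2871  0.0058 -0.0139 -0.0142] 0.013846077786320134
```

```bash
cat > sim.py <<'E'
from pl import *
from scipy.optimize import least_squares
lo=np.array([-2.6,-.5,-1.47,.16,-1.27,.06,-2.6]);hi=np.array([2.6,2.12,1.34,2.42,4.41,2.06,2.6])
D=[([1.1094,.3329,-.0647,1.4609,.0216,1.3499,-.0885],[.2653,-.5654,.2089],[.976,.2176,0,0]),
([1.594,-.498,-1.469,1.499,-.544,1.577,-1.301],[.5054,.1691,.3559],[.994,.097,.056,-.013]),([1.429,-.498,-1.469,1.911,-.541,1.267,-1.258],[.4410,.1421,.1780],[.995,.096,.029,-.008]),
([1.98,-.22,-1.24,2.04,-.77,.96,-.28],[.4871,-.2182,.1975],[.962,.093,.256,-.023]),([1.62,.27,-1.22,2.07,-.12,.56,-.82],[.5403,-.2078,.1044],[.962,.094,.257,-.024]),
([1.48,-.19,-.76,2.08,-.67,.96,2.43],[.4589,-.2204,.2108],[.085,.962,.072,.248]),([.94,.29,-.53,1.77,-.25,.71,.81],[.641,-.2569,.1595],[.613,.746,.199,.165]),
([1.02,.15,-.53,1.75,-.33,.87,.88],[.6004,-.2661,.2316],[.612,.747,.2,.165]),([1.018,-.499,-1.469,1.499,-.548,1.571,-1.3],[.3328,.4196,.3559],[.925,.375,.053,-.03]),([1.659,-.496,-1.462,1.503,-.605,1.613,-.678],[.5046,.1563,.3564],[.929,.366,.057,-.03])]
Rz=lambda a:R.from_euler('z',a);Ry=lambda a:R.from_euler('y',a)
def fk(q,L):
    A=Rz(-q[0]+L[4])*Ry(q[1])*Rz(-q[2]);p=np.array([L[5],L[6],L[0]])+A.apply([L[8],0,L[1]])
    B=A*Ry(q[3]);p=p+B.apply([L[9],0,L[2]]);C=B*Rz(-q[4])*Ry(q[5]);return p+C.apply([L[10],0,L[3]]),C*Rz(-q[6]+L[7])
def res(L):
    r=[]
    for q,p,u in D:
        P_,R_=fk(q,L);r+=[P_-p,.3*(R_.inv()*R.from_quat(u)).as_rotvec()]
    return np.concatenate(r)
F=min((least_squares(res,[.19,.42,.47,.29,0,0,0,w,0,0,0]) for w in(0,np.pi/2,-np.pi/2,np.pi)),key=lambda f:f.cost);L=F.x
W=[0,0,0,0,0,0,0]
def jac(q):
    p,r=fk(q,L);J=np.zeros((6,7))
    for i in range(7):
        d=np.array(q,float);d[i]+=1e-4;a,b=fk(d,L);J[:3,i]=(a-p)/1e-4;J[3:,i]=(b*r.inv()).as_rotvec()/1e-4
    return J
def go(q,p1,r1,n=15,lam=1e-3):
    q=np.array(q,float);p0,r0=fk(q,L);w=(r1*r0.inv()).as_rotvec()
    for k in range(1,n+1):
        for it in range(2):
            p,r=fk(q,L);e=np.r_[p0+(p1-p0)*k/n-p,((R.from_rotvec(w*k/n)*r0)*r.inv()).as_rotvec()]
            J=jac(q);q=np.clip(q+J.T@np.linalg.solve(J@J.T+lam*np.eye(6),e),lo,hi)
    return q
E
python3 - <<'E'
from sim import *
print(L.round(4),np.sqrt((F.fun**2).mean()))
# validation: first move, and 2 later ones
for i,j in((0,7),(7,6)):
    print(go(D[i][0],np.array(D[j][1]),R.from_quat(D[j][2])).round(2),D[j][0])
q=go(D[4][0],np.array(D[3][1]),R.from_quat(D[3][2]));print(q.round(2),D[3][0])
q=go(D[8][0],np.array(D[9][1]),R.from_quat(D[9][2]));print(q.round(2),D[9][0])
q=go(D[3][0],np.array([.48,-.21,.32]),R.from_quat(D[3][2]));q=go(q,np.array([.505,.166,.24]),R.from_matrix(Rt));print(q.round(2),"real 1.49 -.5 -1.47 1.73 -.51 1.44 -1.29")
E
```

```text
[ 0.2456  0.4699  0.4998  0.3534 -0.0285 -0.0186 -0.0157  1.5448  0.0082
  0.0082  0.0258] 0.0035809475493859123
[ 0.95  0.17 -0.45  1.73 -0.36  0.89  0.9 ] [1.02, 0.15, -0.53, 1.75, -0.33, 0.87, 0.88]
[ 0.94  0.31 -0.53  1.74 -0.25  0.73  0.82] [0.94, 0.29, -0.53, 1.77, -0.25, 0.71, 0.81]
[ 1.94 -0.23 -1.2   2.05 -0.77  0.98 -0.28] [1.98, -0.22, -1.24, 2.04, -0.77, 0.96, -0.28]
[ 1.6  -0.36 -1.47  1.51 -0.47  1.56 -0.79] [1.659, -0.496, -1.462, 1.503, -0.605, 1.613, -0.678]
[ 1.72 -0.5  -1.47  1.63 -0.6   1.5  -1.23] real 1.49 -.5 -1.47 1.73 -.51 1.44 -1.29
```

```bash
cat > search.py <<'E'
from sim import *
import time
def pose(az,r,z,yaw,tx,ty): # vertical tool; y axis az = az_radial+yaw
    a=az+yaw;y=np.array([np.cos(a),np.sin(a),0]);zz=np.array([0,0,-1.])
    Rm=R.from_matrix(np.column_stack([np.cross(y,zz),y,zz]))*R.from_rotvec([tx,ty,0]);return np.array([r*np.cos(az),r*np.sin(az),z]),Rm
if __name__=="__main__":
    rng=np.random.default_rng(0);q0=get_obs()["joint_pos"]
    Rf=R.from_matrix(Rt);best=-9;t=time.time()
    while time.time()-t<400:
        k=rng.integers(1,3);W=[(rng.uniform(-1.1,.9),rng.uniform(.45,.75),rng.uniform(.3,.45),rng.uniform(-3,1.5),rng.uniform(-.5,.5),rng.uniform(-.5,.5)) for _ in range(k)]
        q=q0;ok=True
        for w in W:
            p,r=pose(*w);q=go(q,p,r,10)
            if np.linalg.norm(fk(q,L)[0]-p)>.06 : ok=False;break
        if not ok: continue
        q=go(q,np.r_[bay,.3],Rf,10)
        if np.linalg.norm(fk(q,L)[0]-np.r_[bay,.3])>.02: continue
        qa=q;q=go(q,np.r_[bay,.02],Rf,8);p,r=fk(q,L);e=np.linalg.norm(p-np.r_[bay,.02])+np.linalg.norm((r.inv()*Rf).as_rotvec())
        m=min((q-lo).min(),(hi-q).min())-10*e-.05*k
        if m>best: best=m;print(round(m,3),np.round(W,2).tolist(),qa.round(2),q.round(2),flush=True)
E
timeout 450 python3 search.py
```

```text
0.339 [[-1.03, 0.67, 0.33, 0.88, 0.04, -0.2], [-0.25, 0.46, 0.32, 0.02, 0.15, 0.12]] [ 0.55  0.31 -1.15  1.5   0.29  1.51 -1.97] [ 0.38  0.57 -0.96  1.83  0.54  1.03 -2.16]
0.419 [[0.84, 0.47, 0.42, -0.86, -0.37, -0.13], [-0.34, 0.52, 0.34, -1.11, 0.46, -0.04]] [ 0.42  0.25 -0.95  1.5   0.2   1.49 -1.9 ] [ 0.28  0.51 -0.81  1.83  0.44  0.99 -2.08]
0.494 [[-0.33, 0.5, 0.41, 0.85, -0.37, 0.02], [-0.31, 0.69, 0.37, 0.29, 0.07, 0.48]] [ 0.27  0.21 -0.75  1.5   0.14  1.49 -1.85] [ 0.18  0.47 -0.67  1.83  0.34  0.97 -2.01]
0.495 [[0.85, 0.61, 0.31, -0.03, -0.4, -0.39], [-0.29, 0.65, 0.42, 0.84, -0.11, 0.48]] [ 0.2   0.2  -0.67  1.5   0.12  1.48 -1.83] [ 0.12  0.45 -0.6   1.83  0.3   0.96 -1.97]
0.497 [[-0.86, 0.62, 0.42, -1.13, -0.01, 0.25], [0.62, 0.57, 0.43, 0.66, -0.38, 0.17]] [-0.39  0.16  0.03  1.5  -0.    1.48 -1.73] [-0.38  0.39  0.03  1.82 -0.01  0.93 -1.72]
```

Run:
```python
from search import *
q0=get_obs()["joint_pos"]
p,r=pose(-.86,.62,.42,-1.13,-.01,.25);rows(p,r.as_matrix(),20);print(p)
q=go(q0,p,r,20);print(q.round(2))
```

```text
20 x [-0.273, 0.789, -0.124, -0.115, 0.053, 0.548]
[ 0.40451123 -0.46986239  0.42      ]
[ 1.98  0.29 -1.44  1.37  0.25  1.48 -1.4 ]
```

>>> {"name": "carry_out", "arguments": {"commands": [[[-0.273, 0.789, -0.124, -0.115, 0.053, 0.548], [-0.273, 0.789, -0.124, -0.115, 0.053, 0.548], [-0.273, 0.789, -0.124, -0.115, 0.053, 0.548], [-0.273, 0.789, -0.124, -0.115, 0.053, 0.548], [-0.273, 0.789, -0.124, -0.115, 0.053, 0.548], [-0.273, 0.789, -0.124, -0.115, 0.053, 0.548], [-0.273, 0.789, -0.124, -0.115, 0.053, 0.548], [-0.273, 0.789, -0.124, -0.115, 0.053, 0.548], [-0.273, 0.789, -0.124, -0.115, 0.053, 0.548], [-0.273, 0.789, -0.124, -0.115, 0.053, 0.548], [-0.273, 0.789, -0.124, -0.115, 0.053, 0.548], [-0.273, 0.789, -0.124, -0.115, 0.053, 0.548], [-0.273, 0.789, -0.124, -0.115, 0.053, 0.548], [-0.273, 0.789, -0.124, -0.115, 0.053, 0.548], [-0.273, 0.789, -0.124, -0.115, 0.053, 0.548], [-0.273, 0.789, -0.124, -0.115, 0.053, 0.548], [-0.273, 0.789, -0.124, -0.115, 0.053, 0.548], [-0.273, 0.789, -0.124, -0.115, 0.053, 0.548], [-0.273, 0.789, -0.124, -0.115, 0.053, 0.548], [-0.273, 0.789, -0.124, -0.115, 0.053, 0.548]]]}}

```text
clock: 23.08
position: [0.3672, -0.4242, 0.4158]
ee_rot: [0.968, -0.202, 0.143, 0.043]
ft_force: [0.7, 0.6, 0.4]
grip_width: 0.624
grasp_force: 57.1
```

Run:
```python
from search import *
o=get_obs();q0=o["joint_pos"];print(o["clock"],o["position"],o["grip_width"],o["grasp_force"],q0.round(2))
Rf=R.from_matrix(Rt)
p,r=pose(.62,.57,.43,.66,-.38,.17);rows(p,r.as_matrix(),30);print(p)
q=go(q0,p,r,20);print(q.round(2));q=go(q,np.r_[bay,.3],Rf,10);print(q.round(2))
q=go(q0,np.r_[bay,.3],Rf,20);print("direct",q.round(2));rows(np.r_[bay,.3],Rt,20)
```

```text
23.0833 [ 0.36721353 -0.42416984  0.41577816] 0.62400174495781 57.085076719522476 [ 2.6  -0.23 -1.47  1.46 -0.4   1.46 -0.88]
30 x [-0.949, 0.175, -0.109, -0.234, -0.198, 0.93]
[0.46391072 0.33119004 0.43      ]
[ 1.53 -0.5  -0.63  2.14 -1.27  1.89 -2.6 ]
[ 0.62  0.38 -1.29  1.5   0.36  1.53 -2.03]
direct [ 1.72 -0.5  -1.47  1.52 -0.58  1.61 -1.26]
20 x [0.064, -0.771, 0.135, 0.055, -0.134, -0.29]
```

```bash
cat >> sim.py <<'E'
def go(q,p1,r1,n=15,lam=1e-4):
    q=np.array(q,float);p0,r0=fk(q,L);w=(r1*r0.inv()).as_rotvec()
    for k in range(1,n+1):
        for it in range(2):
            p,r=fk(q,L);e=np.r_[p0+(p1-p0)*k/n-p,((R.from_rotvec(w*k/n)*r0)*r.inv()).as_rotvec()]
            J=jac(q);free=np.ones(7,bool);d=np.zeros(7)
            for _ in range(4):
                Jf=J[:,free];d[free]=Jf.T@np.linalg.solve(Jf@Jf.T+lam*np.eye(6),e-J[:,~free]@d[~free])
                v=free&((q+d<lo)|(q+d>hi))
                if not v.any(): break
                d[v]=(np.clip(q+d,lo,hi)-q)[v];free&=~v
            q=np.clip(q+d,lo,hi)
    return q
E
cat > s2.py <<'E'
from search import *
import sim
print(go(D[8][0],np.array(D[9][1]),R.from_quat(D[9][2])).round(2),D[9][0])
p,r=pose(-.86,.62,.42,-1.13,-.01,.25);print(go(D[9][0],p,r,20).round(2),"real 2.6 -.23 -1.47 1.46 -.4 1.46 -.88")
rng=np.random.default_rng(1);q0=get_obs()["joint_pos"];Rf=R.from_matrix(Rt);best=-9;t=time.time()
while time.time()-t<300:
    k=rng.integers(1,3);W=[(rng.uniform(-1.8,.9),rng.uniform(.4,.75),rng.uniform(.3,.5),rng.uniform(-3,1.5),rng.uniform(-.4,.4),rng.uniform(-.4,.4)) for _ in range(k)]
    q=q0;ok=True;m=1
    for w in W:
        p,r=pose(*w);q=go(q,p,r,10)
        if np.linalg.norm(fk(q,L)[0]-p)>.03 : ok=False;break
    if not ok: continue
    q=go(q,np.r_[bay,.3],Rf,12)
    if np.linalg.norm(fk(q,L)[0]-np.r_[bay,.3])>.02: continue
    qa=q;q=go(q,np.r_[bay,.02],Rf,8);p,r=fk(q,L);e=np.linalg.norm(p-np.r_[bay,.02])+np.linalg.norm((r.inv()*Rf).as_rotvec())
    m=min((q-lo).min(),(hi-q).min())-10*e-.05*k
    if m>best: best=m;print(round(m,3),np.round(W,2).tolist(),qa.round(2),q.round(2),flush=True)
E
timeout 400 python3 s2.py
```

```text
[ 1.63 -0.47 -1.47  1.51 -0.58  1.61 -0.7 ] [1.659, -0.496, -1.462, 1.503, -0.605, 1.613, -0.678]
[ 2.6  -0.28 -1.47  1.45 -0.43  1.5  -0.9 ] real 2.6 -.23 -1.47 1.46 -.4 1.46 -.88
0.476 [[0.77, 0.45, 0.49, -1.6, -0.06, 0.26]] [ 0.41  0.24 -0.93  1.5   0.2   1.49 -1.89] [ 0.28  0.51 -0.8   1.83  0.43  0.99 -2.07]
0.547 [[0.82, 0.5, 0.45, -1.01, -0.23, 0.32]] [-0.21  0.16 -0.18  1.5   0.03  1.48 -1.75] [-0.23  0.39 -0.16  1.82  0.08  0.93 -1.79]
0.547 [[-1.75, 0.51, 0.5, -1.82, 0.28, 0.08]] [-0.4   0.16  0.05  1.5  -0.01  1.48 -1.72] [-0.4   0.39  0.05  1.82 -0.02  0.93 -1.71]
0.547 [[0.86, 0.45, 0.39, -0.89, -0.25, 0.13]] [-0.36  0.16 -0.01  1.5   0.    1.48 -1.73] [-0.36  0.39 -0.01  1.82  0.    0.93 -1.73]
```

```bash
cat > s3.py <<'E'
from search import *
q0=get_obs()["joint_pos"];Rf=R.from_matrix(Rt)
for n in(40,60):
  for w in[(.77,.45,.49,-1.6,-.06,.26),(.82,.5,.45,-1.01,-.23,.32),(.86,.45,.39,-.89,-.25,.13),(-1.75,.51,.5,-1.82,.28,.08),(-1.6,.5,.45,-1.57,0,0),(-1.4,.5,.45,-1.57,0,0),(-1.6,.5,.45,-.8,0,0)]:
    p,r=pose(*w);q=go(q0,p,r,n);e1=np.linalg.norm(fk(q,L)[0]-p);q2=go(q,np.r_[bay,.3],Rf,n);q3=go(q2,np.r_[bay,.02],Rf,20)
    print(n,w,e1.round(3),q.round(2),q2.round(2),q3.round(2),np.linalg.norm(fk(q3,L)[0]-np.r_[bay,.02]).round(3))
E
timeout 300 python3 s3.py
```

```text
40 (0.77, 0.45, 0.49, -1.6, -0.06, 0.26) 0.0 [ 0.4  -0.35 -0.87  1.47 -0.28  1.62 -1.35] [ 0.47  0.27 -1.02  1.5   0.23  1.5  -1.92] [ 0.32  0.53 -0.87  1.83  0.48  1.   -2.11] 0.0
40 (0.82, 0.5, 0.45, -1.01, -0.23, 0.32) 0.0 [-0.39 -0.21 -0.37  1.59 -0.08  1.35 -0.96] [-0.17  0.17 -0.22  1.5   0.04  1.48 -1.76] [-0.19  0.39 -0.21  1.82  0.1   0.94 -1.81] 0.0
40 (0.86, 0.45, 0.39, -0.89, -0.25, 0.13) 0.0 [-0.59 -0.22 -0.31  1.7   0.05  1.39 -0.93] [-0.3   0.16 -0.07  1.5   0.01  1.48 -1.74] [-0.31  0.39 -0.07  1.82  0.03  0.93 -1.76] 0.0
40 (-1.75, 0.51, 0.5, -1.82, 0.28, 0.08) 0.0 [ 2.6  -0.06 -0.67  1.34 -0.32  1.74 -1.71] [-0.03  0.17 -0.39  1.5   0.07  1.48 -1.78] [-0.07  0.41 -0.36  1.82  0.17  0.94 -1.87] 0.0
40 (-1.6, 0.5, 0.45, -1.57, 0, 0) 0.0 [ 2.6   0.04 -1.11  1.36  0.04  1.77 -1.67] [ 1.55 -0.5  -1.47  1.6  -0.5   1.58 -1.28] [ 1.39 -0.5  -1.47  2.08 -0.57  1.14 -1.2 ] 0.146
40 (-1.4, 0.5, 0.45, -1.57, 0, 0) 0.0 [ 2.55  0.1  -1.34  1.35  0.1   1.77 -1.73] [ 1.55 -0.5  -1.47  1.6  -0.5   1.58 -1.28] [ 1.39 -0.5  -1.47  2.08 -0.57  1.14 -1.2 ] 0.146
40 (-1.6, 0.5, 0.45, -0
[... 703 characters left out ...]
75, 0.51, 0.5, -1.82, 0.28, 0.08) 0.0 [ 2.6  -0.06 -0.67  1.34 -0.32  1.74 -1.71] [ 0.06  0.18 -0.49  1.5   0.08  1.48 -1.8 ] [ 0.    0.42 -0.44  1.82  0.22  0.95 -1.9 ] 0.0
60 (-1.6, 0.5, 0.45, -1.57, 0, 0) 0.0 [ 2.6   0.04 -1.11  1.36  0.04  1.77 -1.67] [ 1.55 -0.5  -1.47  1.6  -0.5   1.58 -1.28] [ 1.39 -0.5  -1.47  2.08 -0.57  1.14 -1.2 ] 0.146
60 (-1.4, 0.5, 0.45, -1.57, 0, 0) 0.0 [ 2.55  0.1  -1.34  1.35  0.1   1.77 -1.73] [ 1.55 -0.5  -1.47  1.6  -0.5   1.58 -1.28] [ 1.39 -0.5  -1.47  2.08 -0.57  1.14 -1.2 ] 0.146
60 (-1.6, 0.5, 0.45, -0.8, 0, 0) 0.0 [ 2.6   0.04 -1.11  1.36  0.04  1.77 -0.9 ] [ 1.55 -0.5  -1.47  1.6  -0.5   1.58 -1.28] [ 1.39 -0.5  -1.47  2.08 -0.57  1.14 -1.2 ] 0.146
```

```bash
cat > s4.py <<'E'
from search import *
q0=get_obs()["joint_pos"];p,r=pose(.82,.5,.45,-1.01,-.23,.32)
p0,r0=fk(q0,L);w=(r*r0.inv()).as_rotvec();q=q0
for k in range(1,9):
    q=go(q,p0+(p-p0)*k/8,R.from_rotvec(w*k/8)*r0,6);print(k,q.round(2),fk(q,L)[0].round(3))
rows(p,r.as_matrix(),38)
E
python3 s4.py
```

```text
1 [ 2.12 -0.38 -0.95  1.62 -0.55  1.52 -0.63] [ 0.363 -0.349  0.421]
2 [ 1.81 -0.5  -0.7   1.73 -0.6   1.59 -0.47] [ 0.36  -0.247  0.425]
3 [ 1.19 -0.5  -0.42  1.8  -0.45  1.54 -0.57] [ 0.357 -0.145  0.429]
4 [ 0.35 -0.5  -0.1   1.83 -0.2   1.46 -0.85] [ 0.354 -0.043  0.433]
5 [-0.16 -0.5  -0.01  1.83 -0.06  1.43 -1.04] [0.351 0.06  0.438]
6 [-0.25 -0.45 -0.13  1.79 -0.1   1.41 -1.02] [0.347 0.161 0.442]
7 [-0.33 -0.35 -0.25  1.71 -0.11  1.38 -0.99] [0.344 0.264 0.446]
8 [-0.4  -0.21 -0.37  1.59 -0.08  1.35 -0.96] [0.341 0.366 0.45 ]
38 x [0.25, -0.54, -0.003, 0.1, 0.061, -0.429]
```

>>> {"name": "carry_out", "arguments": {"commands": [[[0.25, -0.54, 0, 0.1, 0.06, -0.43], [0.25, -0.54, 0, 0.1, 0.06, -0.43], [0.25, -0.54, 0, 0.1, 0.06, -0.43], [0.25, -0.54, 0, 0.1, 0.06, -0.43], [0.25, -0.54, 0, 0.1, 0.06, -0.43], [0.25, -0.54, 0, 0.1, 0.06, -0.43], [0.25, -0.54, 0, 0.1, 0.06, -0.43], [0.25, -0.54, 0, 0.1, 0.06, -0.43], [0.25, -0.54, 0, 0.1, 0.06, -0.43], [0.25, -0.54, 0, 0.1, 0.06, -0.43], [0.25, -0.54, 0, 0.1, 0.06, -0.43], [0.25, -0.54, 0, 0.1, 0.06, -0.43], [0.25, -0.54, 0, 0.1, 0.06, -0.43], [0.25, -0.54, 0, 0.1, 0.06, -0.43], [0.25, -0.54, 0, 0.1, 0.06, -0.43], [0.25, -0.54, 0, 0.1, 0.06, -0.43], [0.25, -0.54, 0, 0.1, 0.06, -0.43], [0.25, -0.54, 0, 0.1, 0.06, -0.43], [0.25, -0.54, 0, 0.1, 0.06, -0.43], [0.25, -0.54, 0, 0.1, 0.06, -0.43]]]}}

```text
clock: 24.75
position: [0.5394, 0.0017, 0.4519]
ee_rot: [0.947, 0.259, 0.187, 0.014]
ft_force: [-0.1, -0.2, -0.9]
grip_width: 0.619
grasp_force: 57.1
```

```bash
cat > s5.py <<'E'
from search import *
o=get_obs();q0=o["joint_pos"];print(o["clock"],o["position"],o["grip_width"],o["grasp_force"],q0.round(2));Rf=R.from_matrix(Rt)
for w in[(.82,.5,.45,-1.01,-.23,.32),None]:
    q=q0
    if w: p,r=pose(*w);q=go(q0,p,r,20);rows(p,r.as_matrix(),20);print(q.round(2))
    q=go(q,np.r_[bay,.3],Rf,20);print(q.round(2));q=go(q,np.r_[bay,.02],Rf,20);print(q.round(2),np.linalg.norm(fk(q,L)[0]-np.r_[bay,.02]).round(3))
rows(np.r_[bay,.3],Rt,12)
E
python3 s5.py
```

```text
24.75 [0.53943597 0.00169223 0.45186189] 0.6189267591335015 57.082217149436474 [ 1.63 -0.45 -1.12  1.51 -0.64  1.51 -0.62]
20 x [0.226, -0.483, -0.006, 0.088, 0.055, -0.384]
[ 0.61 -0.5  -0.93  1.6  -0.57  1.48 -0.57]
[ 1.55 -0.5  -1.47  1.6  -0.5   1.58 -1.28]
[ 1.39 -0.5  -1.47  2.08 -0.57  1.14 -1.2 ] 0.146
[ 1.55 -0.5  -1.47  1.6  -0.5   1.58 -1.28]
[ 1.39 -0.5  -1.47  2.08 -0.57  1.14 -1.2 ] 0.146
12 x [-0.0, -0.361, 0.303, 0.053, -0.297, 0.262]
```

```bash
cat >> sim.py <<'E'
def go(q,p1,r1,n=20,lam=1e-4,info=None):
    q=np.array(q,float);p0,r0=fk(q,L);u=(r0.inv()*r1).as_rotvec()/n
    A=sum(R.from_rotvec(k*u).as_matrix() for k in range(n));s=np.linalg.solve(A,r0.inv().apply(p1-p0));p_,r_=p0,r0
    for k in range(n):
        p_=p_+r_.apply(s);r_=r_*R.from_rotvec(u);qs=q
        for it in range(2):
            p,r=fk(q,L);e=np.r_[p_-p,(r_*r.inv()).as_rotvec()]
            J=jac(q);free=np.ones(7,bool);d=np.zeros(7)
            for _ in range(4):
                Jf=J[:,free];d[free]=Jf.T@np.linalg.solve(Jf@Jf.T+lam*np.eye(6),e-J[:,~free]@d[~free])
                v=free&((q+d<lo)|(q+d>hi))
                if not v.any(): break
                d[v]=(np.clip(q+d,lo,hi)-q)[v];free&=~v
            q=np.clip(q+d,lo,hi)
        if info is not None: info.append((np.abs(q-qs).max(),np.linalg.norm(fk(q,L)[0]-p_),*p_))
    return q
E
cat > s6.py <<'E'
from search import *
q0=get_obs()["joint_pos"];Rf=R.from_matrix(Rt);rng=np.random.default_rng(3);best=-9;t=time.time()
while time.time()-t<330:
    k=rng.integers(1,3);W=[(rng.uniform(-1.3,1),rng.uniform(.33,.6),rng.uniform(.3,.5),rng.uniform(-2.2,0),rng.uniform(-.3,.3),rng.uniform(-.3,.3)) for _ in range(k)]
    q=q0;I=[]
    for w in W:
        p,r=pose(*w);q=go(q,p,r,15,info=I)
        if max(i[1] for i in I)>.02: break
    else:
        q=go(q,np.r_[bay,.3],Rf,15,info=I);I=np.array(I)
        if I[:,1].max()>.02 or I[:,0].max()>.2 or I[:,4].min()<.27: continue
        qa=q;q=go(q,np.r_[bay,.02],Rf,8);e=np.linalg.norm(fk(q,L)[0]-np.r_[bay,.02])
        m=min((q-lo).min(),(hi-q).min())-10*e-.05*k-.3*I[:,0].max()
        if m>best: best=m;print(round(m,3),np.round(W,2).tolist(),qa.round(2),q.round(2),I[:,0].max().round(3),flush=True)
E
timeout 400 python3 s6.py
```

```text
0.25 [[0.48, 0.44, 0.3, -1.04, -0.18, 0.14], [-0.41, 0.43, 0.48, -1.34, -0.09, -0.09]] [ 0.63  0.39 -1.31  1.5   0.38  1.53 -2.04] [ 0.45  0.63 -1.06  1.83  0.63  1.06 -2.23] 0.075
0.505 [[0.73, 0.34, 0.42, -1.82, 0.16, 0.26]] [ 0.04  0.18 -0.47  1.5   0.08  1.48 -1.8 ] [-0.01  0.42 -0.43  1.82  0.21  0.95 -1.9 ] 0.137
0.511 [[0.72, 0.36, 0.39, -2.08, 0.2, 0.2]] [ 0.18  0.2  -0.64  1.5   0.12  1.48 -1.83] [ 0.1   0.44 -0.57  1.82  0.29  0.96 -1.96] 0.113
```

```bash
cat > s7.py <<'E'
from search import *
p,r=pose(.72,.36,.39,-2.08,.2,.2);rows(p,r.as_matrix(),18);I=[];q=go(get_obs()["joint_pos"],p,r,18,info=I);print(q.round(2));print(np.round(I[::4],3))
E
python3 s7.py
```

```text
18 x [-0.245, -0.444, 0.031, 0.123, -0.076, 0.19]
[ 0.14 -0.5  -0.47  1.86 -0.4   1.52 -1.68]
[[0.052 0.    0.529 0.006 0.442]
 [0.083 0.    0.464 0.053 0.419]
 [0.092 0.    0.402 0.105 0.403]
 [0.094 0.    0.341 0.162 0.393]
 [0.077 0.    0.284 0.222 0.39 ]]
```

>>> {"name": "carry_out", "arguments": {"commands": [[[-0.245, -0.444, 0.03, 0.123, -0.076, 0.19], [-0.245, -0.444, 0.03, 0.123, -0.076, 0.19], [-0.245, -0.444, 0.03, 0.123, -0.076, 0.19], [-0.245, -0.444, 0.03, 0.123, -0.076, 0.19], [-0.245, -0.444, 0.03, 0.123, -0.076, 0.19], [-0.245, -0.444, 0.03, 0.123, -0.076, 0.19], [-0.245, -0.444, 0.03, 0.123, -0.076, 0.19], [-0.245, -0.444, 0.03, 0.123, -0.076, 0.19], [-0.245, -0.444, 0.03, 0.123, -0.076, 0.19], [-0.245, -0.444, 0.03, 0.123, -0.076, 0.19], [-0.245, -0.444, 0.03, 0.123, -0.076, 0.19], [-0.245, -0.444, 0.03, 0.123, -0.076, 0.19], [-0.245, -0.444, 0.03, 0.123, -0.076, 0.19], [-0.245, -0.444, 0.03, 0.123, -0.076, 0.19], [-0.245, -0.444, 0.03, 0.123, -0.076, 0.19], [-0.245, -0.444, 0.03, 0.123, -0.076, 0.19], [-0.245, -0.444, 0.03, 0.123, -0.076, 0.19], [-0.245, -0.444, 0.03, 0.123, -0.076, 0.19], [0, 0, 0, 0, 0, 0], [0, 0, 0, 0, 0, 0]]]}}

```text
clock: 26.42
position: [0.2902, 0.216, 0.3918]
ee_rot: [0.983, 0.119, 0.097, -0.099]
ft_force: [1.0, -0.1, -0.5]
grip_width: 0.623
grasp_force: 57.1
```

```bash
cat > s8.py <<'E'
from search import *
o=get_obs();q0=o["joint_pos"];print(o["clock"],o["position"],o["grip_width"],o["grasp_force"],q0.round(2));Rf=R.from_matrix(Rt)
rows(np.r_[bay,.3],Rt,15);I=[];q=go(q0,np.r_[bay,.3],Rf,15,info=I);print(q.round(2),np.round(I[::4],3));q=go(q,np.r_[bay,.02],Rf,20);print(q.round(2),np.linalg.norm(fk(q,L)[0]-np.r_[bay,.02]).round(3))
E
python3 s8.py
```

```text
26.4167 [0.29019505 0.21598165 0.39180439] 0.6230902159598309 57.06462498754263 [-0.38 -0.5  -0.19  1.88 -0.19  1.49 -1.89]
15 x [0.314, 0.176, 0.175, -0.114, -0.136, 0.027]
[-0.28  0.16 -0.1   1.5   0.02  1.48 -1.74] [[0.043 0.    0.26  0.221 0.392]
 [0.044 0.    0.332 0.208 0.369]
 [0.044 0.    0.403 0.193 0.343]
 [0.044 0.    0.472 0.176 0.315]]
[-0.29  0.39 -0.09  1.82  0.04  0.93 -1.76] 0.0
```

Excellent: the elbow is straightened (j3 ≈ -0.19). Over the bay now.

>>> {"name": "carry_out", "arguments": {"commands": [[[0.314, 0.176, 0.175, -0.114, -0.136, 0.027], [0.314, 0.176, 0.175, -0.114, -0.136, 0.027], [0.314, 0.176, 0.175, -0.114, -0.136, 0.027], [0.314, 0.176, 0.175, -0.114, -0.136, 0.027], [0.314, 0.176, 0.175, -0.114, -0.136, 0.027], [0.314, 0.176, 0.175, -0.114, -0.136, 0.027], [0.314, 0.176, 0.175, -0.114, -0.136, 0.027], [0.314, 0.176, 0.175, -0.114, -0.136, 0.027], [0.314, 0.176, 0.175, -0.114, -0.136, 0.027], [0.314, 0.176, 0.175, -0.114, -0.136, 0.027], [0.314, 0.176, 0.175, -0.114, -0.136, 0.027], [0.314, 0.176, 0.175, -0.114, -0.136, 0.027], [0.314, 0.176, 0.175, -0.114, -0.136, 0.027], [0.314, 0.176, 0.175, -0.114, -0.136, 0.027], [0.314, 0.176, 0.175, -0.114, -0.136, 0.027], [0, 0, 0, 0, 0, 0], [0, 0, 0, 0, 0, 0]]]}}

```text
clock: 27.83
position: [0.5075, 0.1611, 0.2996]
ee_rot: [0.995, 0.095, -0.001, -0.0]
ft_force: [-0.1, -0.2, -0.8]
grip_width: 0.624
grasp_force: 57.1
```

```bash
cat > s9.py <<'E'
from pl import *
o=get_obs();print(o["clock"],o["position"],R.from_quat(o["ee_rot"]).as_matrix()[:,2].round(4),o["ft_force"].round(1),o["grip_width"],o["grasp_force"],o["joint_pos"].round(2))
rows(np.r_[bay,.06],Rt,10)
E
python3 s9.py
```

```text
27.8333 [0.5074607  0.16108616 0.2996356 ] [-2.2e-03  5.0e-04 -1.0e+00] [-0.1 -0.2 -0.8] 0.6241138932835812 57.057287357747555 [-0.3   0.1  -0.1   1.55  0.01  1.49 -1.78]
10 x [-0.001, -0.012, 0.599, -0.001, 0.002, -0.009]
```

>>> {"name": "carry_out", "arguments": {"commands": [[[0, -0.012, 0.6, 0, 0, -0.01], [0, -0.012, 0.6, 0, 0, -0.01], [0, -0.012, 0.6, 0, 0, -0.01], [0, -0.012, 0.6, 0, 0, -0.01], [0, -0.012, 0.6, 0, 0, -0.01], [0, -0.012, 0.6, 0, 0, -0.01], [0, -0.012, 0.6, 0, 0, -0.01], [0, -0.012, 0.6, 0, 0, -0.01], [0, -0.012, 0.6, 0, 0, -0.01], [0, -0.012, 0.6, 0, 0, -0.01], [0, 0, 0, 0, 0, 0], [0, 0, 0, 0, 0, 0]]]}}

```text
clock: 28.83
position: [0.5052, 0.1679, 0.061]
ee_rot: [0.995, 0.102, -0.001, -0.0]
ft_force: [0.3, 0.2, -0.0]
grip_width: 0.622
grasp_force: 57.1
```

```bash
python3 s9.py
python3 - <<'E'
from h import *
t=[cv2.resize(camera(n)[a:a+150,b:b+200,::-1],(400,300)) for n,a,b in(("scene",90,190),("top",170,90))]
cv2.imwrite("pics/m4.png",np.hstack(t))
E
```

```text
28.8333 [0.50523802 0.16787205 0.06103243] [-1.1e-03  7.0e-04 -1.0e+00] [ 0.3  0.2 -0. ] 0.6218191585378321 57.06445902585983 [-0.31  0.27 -0.11  1.87  0.03  1.   -1.8 ]
10 x [0.001, 0.005, 0.003, -0.001, 0.001, 0.004]
```

View pics/m4.png

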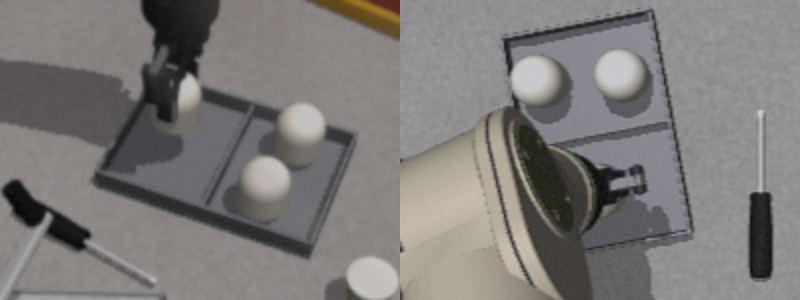

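>>> {"name": "carry_out", "arguments": {"commands": [[[0, 0, 0.25, 0, 0, 0], [0, 0, 0.25, 0, 0, 0], [0, 0, 0.25, 0, 0, 0], [0, 0, 0.15, 0, 0, 0], [0, 0, 0.05, 0, 0, 0], [0, 0, 0.05, 0, 0, 0], [0, 0, 0, 0, 0, 0]]]}}

```text
clock: 29.52
position: [0.5055, 0.1692, 0.0206]
ee_rot: [0.995, 0.103, 0.0, -0.0]
ft_force: [-0.9, 0.7, -0.3]
grip_width: 0.624
grasp_force: 57.1
```

>>> {"name": "carry_out", "arguments": {"commands": [[[0, 0, 0.03, 0, 0, 0], [0, 0, 0.03, 0, 0, 0], [0, 0, 0, 0, 0, 0]]]}}

```text
clock: 29.77
position: [0.5058, 0.1692, 0.0187]
ee_rot: [0.995, 0.103, 0.0, -0.0]
ft_force: [0.6, 0.8, -0.4]
grip_width: 0.623
grasp_force: 57.1
```

>>> {"name": "carry_out", "arguments": {"commands": [[[0, 0, 0.025, 0, 0, 0], [0, 0, 0.025, 0, 0, 0], [0, 0, 0, 0, 0, 0]]]}}

```text
clock: 30.02
position: [0.5057, 0.1692, 0.0165]
ee_rot: [0.995, 0.103, 0.0, -0.0]
ft_force: [-0.3, -0.2, -0.5]
grip_width: 0.626
grasp_force: 57.1
```

>>> {"name": "carry_out", "arguments": {"commands": [[[0, 0, 0.025, 0, 0, 0], [0, 0, 0, 0, 0, 0]]]}}

```text
clock: 30.18
position: [0.5061, 0.1693, 0.016]
ee_rot: [0.995, 0.103, 0.001, -0.0]
ft_force: [-1.4, 0.2, 2.8]
grip_width: 0.624
grasp_force: 57.5
```

>>> {"name": "carry_out", "arguments": {"commands": [[[0, 0, 0.01, 0, 0, 0], [0, 0, 0, 0, 0, 0], [0, 0, 0, 0, 0, 0], [0, 0, 0, 0, 0, 0], [0, 0, 0, 0, 0, 0]]], "hand": -0.8}}

```text
clock: 30.6
position: [0.5057, 0.1692, 0.0151]
ee_rot: [0.995, 0.103, 0.0, -0.0]
ft_force: [0.5, -0.4, 0.8]
grip_width: 0.904
grasp_force: 0.0
```

>>> {"name": "carry_out", "arguments": {"commands": [[[0, 0, -0.1, 0, 0, 0], [0, 0, -0.2, 0, 0, 0], [0, 0, -0.3, 0, 0, 0], [0, 0, -0.4, 0, 0, 0], [0, 0, -0.5, 0, 0, 0], [0, 0, -0.5, 0, 0, 0], [0, 0, -0.5, 0, 0, 0], [0, 0, -0.5, 0, 0, 0], [0, 0, -0.5, 0, 0, 0], [0, 0, -0.5, 0, 0, 0], [-0.4, 0, -0.5, 0, 0, 0], [-0.4, 0, -0.5, 0, 0, 0], [-0.4, 0, 0, 0, 0, 0], [0, 0, 0, 0, 0, 0], [0, 0, 0, 0, 0, 0]]]}}

```text
clock: 31.85
position: [0.4586, 0.1593, 0.2166]
ee_rot: [0.995, 0.103, 0.001, -0.001]
ft_force: [-0.1, -0.0, -0.0]
grip_width: 0.899
grasp_force: 0.0
```

```bash
python3 s9.py
python3 - <<'E'
from h import *
im=np.hstack([cv2.resize(camera("scene")[90:390,100:400,::-1],(400,400)),cv2.resize(camera("top")[120:320,130:430,::-1],(400,267))[:, :] if 0 else cv2.resize(camera("top")[110:330,130:430,::-1],(400,400))])
cv2.imwrite("pics/m5.png",im)
E
```

```text
31.85 [0.45857241 0.15933293 0.21664191] [ 0.0027  0.0014 -1.    ] [-0.1 -0.  -0. ] 0.8992292793958622 0.0 [-0.32  0.02 -0.11  1.8   0.    1.31 -1.8 ]
10 x [0.119, 0.008, 0.392, -0.001, -0.003, 0.005]
```

View pics/m5.png

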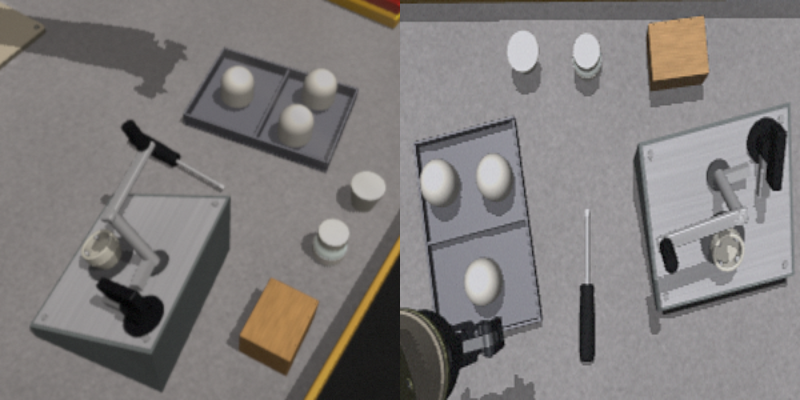

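The dome stands upright in the near bay, at about (237,88) in the left half of the picture. The keeper is aside, the knob is off, and the bystanders are in place. Handing in.

```bash
python3 -c "from workcell import *;print(hand_in())"
```

```text
the job is handed in; nothing more can be done
None
```

The job is handed in at about 32 s of the 66 s: isolator turned to its off stop, keeper swung to its stop, and the dome pulled off and set down gently, upright in the tray's empty bay, with the other things where they were in the last picture.

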